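# Put the stray valve in its parts tray and slide the tray home under the shelf

### The job

Put the stray brass ball valve back in the empty front space of the blue parts tray on the bench: set it down on its flat base, lengthwise, and do not drop it in. Then slide the tray along the bench, handle outwards, into the free gap under the riser shelf until it is fully home against the rear stop and square, with its couplings still in it. Keep the tray on the bench, do not bump the shelf with load or hand, and leave the neighbouring tray and carton, the jar and the wrench where they are.

Things in the scene. Friction and masses are not known exactly. Their poses are not given: they have to be found in the camera images.
- valve: stray ball valve standing on its flat base: brass block 46 (x) x 28 (y) x 32 mm high, copper tube tails (15-18 mm diameter, axis 16 mm up) along +-x, 126 mm overall; brass hex cap (23 mm) on top, its top at 49 mm. About 0.3 kg. Origin: centre of the underside; z up. Both ends alike. Best gripped across the 28 mm block (its y).
- tray: loose open blue plastic tray: 205 long (x) x 112 wide (y), rim 55 mm high, wall and floor 3.5 mm, about 0.35 kg; handle on its front end (-x). A divider, top 46 mm up, at x = 46 to 50 leaves a front space 145 long x 105 wide (the valve fits flat only lengthwise) and a rear one 49 mm long. Origin: centre of the underside; +x from handle to rear end, which goes in first.
- tray_handle (a point): middle of the tray's handle bar: round, 12 mm thick, 84 long (tray y), centre 36 mm above the bench at tray x = -144.5 mm, 42 mm out from the tray's front wall (36 mm open between bar and wall). Its arms, 10 mm wide, join the wall at y = +-37 mm. Axes as the tray's.
- tray_space (a point): centre of the floor of the tray's empty front space, at tray (-26.5, 0, 3.5) mm. Axes as the tray's.
- coupling0: brass hex coupling, 28 mm across corners, 26 mm high, 0.06 kg, loose in the tray's rear space. Origin: centre of the underside.
- coupling1: a second such coupling beside it. Origin: centre of the underside.
- riser: fixed bench riser of grey slotted angle, 430 wide (y) x 185 deep (x = -85 to 100); origin on the bench, open front at -x, +x points into it. Corner posts, rear ones 215 mm high. A rear rail 32 mm high is the stop, face at x = +90. Free gap about 145 mm wide at y = 0. Tray fully home: its origin at riser (-12.5, 0) mm, front wall 32 mm proud of the shelf edge, handle outside.
- shelf: the riser's fixed white steel shelf, the overhang: underside 75, top 105 mm above the bench, front edge at x = -83 mm (origin and axes as the riser's). A row of blue picking bins 68 mm high is fixed on it, starting 71 mm behind that edge.
- next_tray: a like tray, already home under the shelf at one side of the gap (either side), its handle standing out just as this one will, holding copper elbows, 0.9 kg, loose. Origin: centre of the underside; axes as the tray's. Leave it alone.
- carton: a cardboard carton 200 x 112 x 56 mm under the shelf at the other side of the gap, 0.9 kg, loose. Origin: centre of the underside. Leave it alone.
- jar: pale plastic jar with a white lid, 60 mm diameter, 85 mm high, on the bench. Origin: centre of the underside. Leave it alone.
- wrench: steel wrench, 170 mm long along its x, lying on the bench. Leave it alone.
Not all that is in view belongs to the job. Several things have the shape of the valve; the one meant has the colours described above.

How it is judged:
By the outcome, as a careful person would: the job done as asked, in the order asked, and still so for the second after the job is handed in, with the robot touching nothing.
It also fails if it takes over 67 s, if anything falls off the work surface, if the arm or the gripper's body presses on something with over 40 N, if the wrist force passes 120 N, or if a joint passes its speed limit or range.

### The arm

A 6-joint arm with a two-finger parallel gripper is mounted at the origin on the work surface. World frame = base frame: x ahead of the robot, y to its left, z up, the work surface at z = 0. Lengths are in m, angles in degrees, forces in N, time in s.
With the tool pointing down it reaches from about 0.375 to 0.9 m from the base axis. Payload 3.1 kg.
Tool frame: the origin (TCP) lies between the finger pads; the fingertips stand bot.tip_extent ahead of it and the grasp point (between the pads) lies 2 mm behind it (bot.tip_extent is the distance from the TCP to the fingertips, in m); z points along the fingers, y is the direction in which the jaws open and shut (so a half turn about z gives the same grasp; the last joint's range is limited). The gripper opens to 87 mm and grips with 3 to 60 N. Pads are 19 mm wide; open, the fingers measure 117 mm over their backs; the gripper's body (75 mm by 190 mm) begins 51 mm behind the grasp point.
Start: joints at [65.174, 30.224, 82.088, -0, 67.689, -10.227], TCP at [0.157, 0.605, 0.216] pointing down, gripper open.
Joint ranges: [-176.69, 176.69], [-43.24, 126.21], [12.49, 139.97], [-82, 262], [0, 151.66], [-163.58, 163.58]. Speed limits (degrees/s): [159.86, 159.86, 180, 180, 180, 180].

### API

Orientations are given as a 3x3 rotation matrix whose columns are the frame's x, y, z axes.
In Python, from rig import bot, imaging, recognise, masks_of, mark_of gives the robot as it stands.
- The arm moves only by the tool send_rows, never from a script. Its argument "plan" is a list that holds one entry, the list of rows, each a list of 5 numbers: the shift along the world's x, y, z normalised to -1 to 1, where 1 is 0.03 m, then the turn about the world's z normalised to -1 to 1, where 1 is 0.1 rad, then the closure, from -1 (fully open) to 1 (shut). A call has 1 to 20 rows; each row shifts and turns the commanded pose from where the row before left it; what a row does not reach is not made up. A row lasts 1/10 s, in which the tool goes at most 50 mm and 8.59 degrees, less where a joint would pass 70% of its speed; a pose out of reach is approached as far as the arm can. A call with a number of a shift or a turn outside -1 to 1 is refused whole. A call with a gripper value outside its range is refused whole. The fingers move at their own pace and stop on an object; the grip force is fixed at half the most. Time passes only in rows, so rows that do not move let the fingers close. It gives the time, the measured TCP pose, the force and the opening at its end, in the units of the state.
- bot.read_state(): the state, without advancing time (a new reading comes with each control period).
- imaging.capture(name): name is "scene" or "top" or "wrist"; returns a dict with "img" (480x640x3 uint8, blue, green, red), "mtx" (3x3 intrinsics, pixels), "pose" (4x4, takes a point from camera to world coordinates); the wrist camera has in their place "T_tool_cam" (4x4, takes a point from camera to tool coordinates, whose origin is the TCP and whose axes are the flange's). Camera axes: x right, y down, z forward; pixel columns grow to the right and rows downward; lengths in m; the calibration is good to about 2 mm. A picture is of the moment at which its call begins: read the wrist's pose just before it. There is no depth.
- bot.hand_in(): hands the job in, once; it reports no verdict.
Trained networks look in the newest picture that a camera, given by its name, has taken for a name from the list of things; names that differ only in an ending like _2 or _b are one class to them, and where a whole thing is asked for, a point or a joint stands for the part that bears it (a point fixed in the world has none). Each returns a list of dicts, best first, with "conf" (0 to 1); they miss things now and then, are a little off and sometimes report something else, mostly with a low value. They report only what shows in the picture. A call takes as long as a camera call. They do not tell look-alikes from the thing itself.
- recognise(camera, target): "at" ([x, y, z] in m, in world coordinates, good to about 4 mm: the middle of the surface that is visible of it).
- masks_of(camera, target): "region" (480x640 bool, what is visible of it).
- mark_of(camera, target): "at" ([x, y, z] in m, in world coordinates, good to about 4 mm: a listed point, or the origin of a listed thing).
The state is a dict: "time_s": time; "joint_positions": joint angles; "qvel": joint speeds; "tau": joint torques, N m; "position": TCP position; "tcp_rot": TCP orientation; "force": force on the tool from outside, world axes, zero at the start; "moment": the same for the moment, N m; "opening": opening from 0.0 (shut) to 1.0 (fully open).
Only numpy, scipy, OpenCV 4.12 (cv2) and the standard library are available. Lean on these libraries where they do the work, as an engineer would, in place of code of your own. Each camera call takes 0.05 s, during which the arm holds its last target.

## Working session

There is one attempt and no reset: what is moved stays moved. The work goes in short steps, Python scripts to look and compute and a tool call to move; the robot and the scene stay as the last step left them, time stands still between calls to the robot, and variables do not carry over. Pictures are saved under pics/ and viewed, and the job is handed in when it is done.

Besides the shell and the picture viewer there is one more tool, called after "Call:" in YAML: its name, and indented under it one key for each argument. send_rows: Moves the arm, as the interface text tells. Its arguments: {"type":"object","properties":{"plan":{"type":"array"}},"required":["plan"]}

```bash
mkdir -p pics; ls; python3 - <<'E'
from rig import bot, imaging, recognise, masks_of, mark_of
import cv2, numpy as np
print(bot.read_state(), bot.tip_extent)
for c in ["scene","top","wrist"]:
    d=imaging.capture(c); cv2.imwrite(f"pics/{c}0.png",d["img"])
    print(c, d["mtx"].round(1).tolist(), np.round(d.get("pose",d.get("T_tool_cam")),3).tolist())
    for t in ["valve","tray","tray_handle","tray_space","coupling0","riser","shelf","next_tray","carton","jar","wrench"]:
        try:
            print(t,[(np.round(r["at"],3).tolist(),round(r["conf"],2)) for r in mark_of(c,t)[:5]])
        except Exception as e: print(t,e)
E
```

```text
pics
{'time_s': 0.0, 'joint_positions': array([ 6.51735002e+01,  3.02774719e+01,  8.21564981e+01,  6.20127724e-04,
        6.76859264e+01, -1.02269710e+01]), 'qvel': array([-0.06337785, -0.06398395, -0.08748132, -0.07263936,  0.13165153,
        0.04835532]), 'tau': array([ 1.81889891e-04, -4.40026259e+01, -1.76598483e+01,  6.34381059e-02,
        5.80447877e-02, -1.30965559e-04]), 'position': array([0.15719221, 0.6041561 , 0.21478702]), 'tcp_rot': array([[-9.67710036e-01,  2.52064473e-01, -8.87704864e-04],
       [ 2.52065748e-01,  9.67708255e-01, -1.89499085e-03],
       [ 3.81379454e-04, -2.05756166e-03, -9.99997810e-01]]), 'force': array([ 0.55921339, -0.05181645, -0.28643117]), 'moment': array([-0.01865483,  0.00011122,  0.00775162]), 'opening': 0.9951405933590893} 0.017
scene [[447.9, 0.0, 317.5], [0.0, 447.9, 234.6], [0.0, 0.0, 1.0]] [[0.226, 0.598, -0.769, 1.292], [0.974, -0.158, 0.163, -0.155], [-0.023, -0.785, -0.618, 0.645], [0.0, 0.0, 0.0, 1.0]]
valve [([0.469, -0.286, -0.002], 0.94), ([0.356, -0.428, -0.002], 0.82), ([0.352, -0.192, -0.0], 0.77), ([0.516, -0.414, -0.003]
[... 919 characters left out ...]
tray [([0.574, -0.0, 0.0], 0.8)]
tray_handle [([0.543, -0.146, 0.039], 0.72)]
tray_space [([0.574, -0.004, -0.004], 0.35)]
coupling0 [([0.567, 0.078, -0.002], 0.67), ([0.62, 0.063, 0.007], 0.54)]
riser [([0.556, 0.36, 0.001], 0.65)]
shelf [([0.551, 0.359, 0.001], 0.71)]
next_tray []
carton []
jar [([0.755, -0.148, -0.003], 0.67)]
wrench [([0.717, -0.38, -0.002], 0.58), ([0.568, -0.027, 0.002], 0.28)]
wrist [[344.3, 0.0, 318.1], [0.0, 344.3, 243.2], [0.0, 0.0, 1.0]] [[0.001, -0.956, -0.292, 0.08], [1.0, 0.001, 0.002, -0.0], [-0.001, -0.292, 0.956, -0.168], [0.0, 0.0, 0.0, 1.0]]
valve []
tray []
tray_handle []
tray_space []
coupling0 []
riser []
shelf []
next_tray []
carton []
jar []
wrench []
```

View pics/scene0.png

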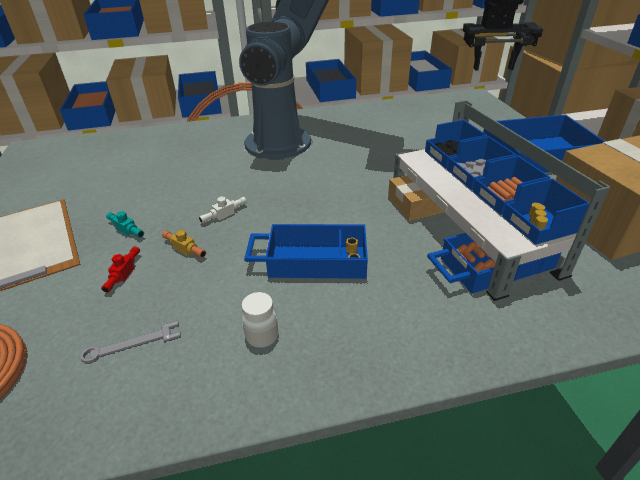

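View pics/top0.png

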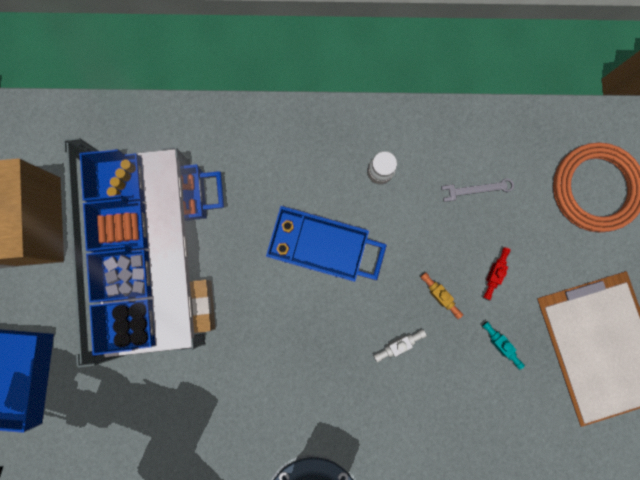

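View pics/wrist0.png

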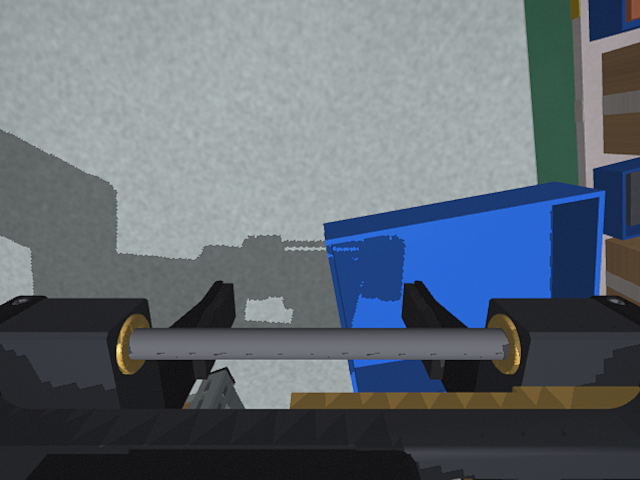

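The target is the brass valve with copper tails, at top pixel (441,295), world about (0.467,-0.286). The red, teal and white ones are decoys. The tray is at top (325,243) with its handle toward lower right. The gap lies between the carton (200,305) and the next tray (205,190). I'll refine the poses by fitting silhouettes.

```bash
cat > fit.py <<'E'
import numpy as np, cv2
from scipy.optimize import minimize
def P(cam):
    T=np.linalg.inv(cam["pose"]); return cam["mtx"],T
def proj(cam,X):
    K,T=P(cam); X=np.atleast_2d(X); c=X@T[:3,:3].T+T[:3,3]; p=c@K.T; return p[:,:2]/p[:,2:]
def place(pts,p,z0=0):
    c,s=np.cos(p[2]),np.sin(p[2]); pts=np.atleast_2d(np.asarray(pts,float)).copy()
    return np.c_[p[0]+c*pts[:,0]-s*pts[:,1],p[1]+s*pts[:,0]+c*pts[:,1],pts[:,2]+z0]
def box(x0,x1,y0,y1,z0,z1):
    return np.array([[x,y,z] for x in(x0,x1) for y in(y0,y1) for z in(z0,z1)])
def cyl(x0,x1,r,zc):
    a=np.linspace(0,2*np.pi,16,endpoint=False)
    return np.array([[x,r*np.cos(t),zc+r*np.sin(t)] for x in(x0,x1) for t in a])
m=.001
TRAY=[box(-.1025,.1025,-.056,.056,0,.055),box(-.1505,-.1385,-.042,.042,.030,.042),
 box(-.1445,-.1025,-.042,-.032,.030,.042),box(-.1445,-.1025,.032,.042,.030,.042)]
hexp=np.array([[.0133*np.cos(t),.0133*np.sin(t),z] for t in np.arange(6)*np.pi/3 for z in(.03,.049)])
VALVE=[box(-.023,.023,-.014,.014,0,.032),cyl(-.063,.063,.008,.016),hexp]
SHELF=[np.array([[-.083,-.215,.105],[-.083,.215,.105],[-.012,.215,.105],[-.012,-.215,.105]])]
def sil(cam,model,p,S=4):
    im=np.zeros((480*S,640*S),np.uint8)
    for h in model:
        q=proj(cam,place(h,p))*S+S/2-.5
        cv2.fillConvexPoly(im,cv2.convexHull(np.round(q).astype(np.int32)),255)
    return cv2.resize(im,(640,480),interpolation=cv2.INTER_AREA)/255.
def fit(cams,masks,model,p0):
    def f(p):
        e=0
        for c,mk in zip(cams,masks): 
            s=sil(c,model,p); e+=1-np.minimum(s,mk).sum()/np.maximum(s,mk).sum()
        return e/len(cams)
    sim=np.array(p0)+np.array([[0,0,0],[.01,0,0],[0,.01,0],[0,0,.12]])
    for k in range(3):
        r=minimize(f,sim[0],method="Nelder-Mead",options=dict(initial_simplex=sim,xatol=1e-5,fatol=1e-6))
        sim=r.x+np.array([[0,0,0],[.004,0,0],[0,-.004,0],[0,0,-.05]])
    return r.x,r.fun
E
cat > m1.py <<'E'
from rig import *
from fit import *
import pickle
cs={c:imaging.capture(c) for c in("scene","top")}
R={}
def col(img,h0,h1,smin,vmin=40):
    h=cv2.cvtColor(img,cv2.COLOR_BGR2HSV); return (h[...,0]>=h0)&(h[...,0]<=h1)&(h[...,1]>=smin)&(h[...,2]>=vmin)
def near(mask,box):
    z=np.zeros_like(mask);u0,u1,v0,v1=box;z[v0:v1,u0:u1]=mask[v0:v1,u0:u1];return z
def fill(mask):
    im=mask.astype(np.uint8); n,l,st,_=cv2.connectedComponentsWithStats(im); k=1+np.argmax(st[1:,4]); return (l==k)
out={}
B={}
mt=near(col(cs["top"]["img"],100,130,100),(255,400,195,295))
ms=near(col(cs["scene"]["img"],100,130,100),(235,380,215,290))
def close_tray(mk,cam,p): # fill the tray interior (not the handle loop): couplings
    k=mk.astype(np.uint8); k|=(sil(cam,[box(-.095,.095,-.05,.05,.055,.055)],p)>.5).astype(np.uint8); return k.astype(float)
p=np.array([.577,-.002,np.deg2rad(75)])
for n in ("top","scene","both"):
    for it in range(2):
        c=[cs[k] for k in (("top","scene") if n=="both" else (n,))]
        mm={"top":mt,"scene":ms}
        q,f=fit(c,[close_tray(mm[k],cs[k],p) for k in (("top","scene") if n=="both" else (n,))],TRAY,p)
    print("tray",n,q.round(4),np.rad2deg(q[2]).round(2),f)
    out["tray"]=q
mt=near(col(cs["top"]["img"],3,30,110),(412,470,262,328)); ms=near(col(cs["scene"]["img"],3,30,110),(155,215,222,265))
print(mt.sum(),ms.sum())
for n in ("top","scene","both"):
    ks=("top","scene") if n=="both" else (n,)
    q,f=fit([cs[k] for k in ks],[{"top":mt,"scene":ms}[k].astype(float) for k in ks],VALVE,[.467,-.286,np.deg2rad(40)])
    print("valve",n,q.round(4),np.rad2deg(q[2]).round(2),f)
    out["valve"]=q
h=cv2.cvtColor(cs["top"]["img"],cv2.COLOR_BGR2HSV)
mw=near((h[...,1]<40)&(h[...,2]>170),(135,200,140,360))
q,f=fit([cs["top"]],[mw.astype(float)],SHELF,[.556,.36,np.deg2rad(93)])
print("riser",q.round(4),np.rad2deg(q[2]).round(2),f); out["riser"]=q
pickle.dump(out,open("out.pkl","wb"))
im=cv2.resize(cs["top"]["img"],None,fx=2,fy=2,interpolation=cv2.INTER_CUBIC)
for nm,md in(("tray",TRAY),("valve",VALVE),("riser",SHELF)):
    for hh in md:
        cv2.polylines(im,[cv2.convexHull(np.round(proj(cs["top"],place(hh,out[nm]))*2+.5).astype(np.int32))],1,(0,255,0),1)
cv2.imwrite("pics/fit1.png",im[240:720,130:930])
E
python3 m1.py
```

```text
tray top [ 0.5783 -0.0033  1.3027] 74.64 0.04292696244544281
tray scene [ 0.5756 -0.004   1.3081] 74.95 0.02450062769366934
tray both [ 0.5771 -0.004   1.3031] 74.66 0.040488356863747355
535 560
valve top [ 0.4655 -0.2868  0.721 ] 41.31 0.14439933805657557
valve scene [ 0.4639 -0.288   0.7162] 41.04 0.13411502856752056
valve both [ 0.4651 -0.287   0.7196] 41.23 0.1412691706189304
riser [0.5566 0.3623 1.6908] 96.88 0.06634733528408365
```

View pics/fit1.png

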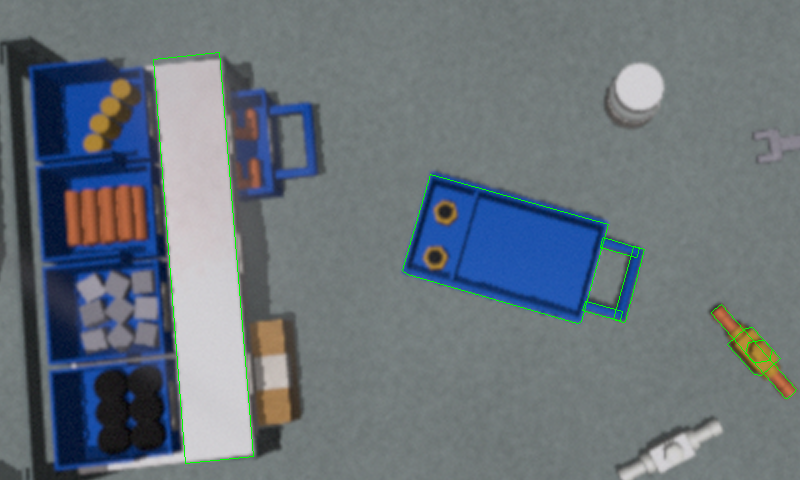

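```bash
python3 - <<'E'
from rig import *
import cv2
a=imaging.capture("top")["img"][130:370,55:235]; cv2.imwrite("pics/r1.png",cv2.resize(a,None,fx=2.5,fy=2.5,interpolation=cv2.INTER_CUBIC))
a=imaging.capture("scene")["img"][95:305,385:615]; cv2.imwrite("pics/r2.png",cv2.resize(a,None,fx=2.8,fy=2.8,interpolation=cv2.INTER_CUBIC))
E
```

```text
(no output)
```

View pics/r1.png

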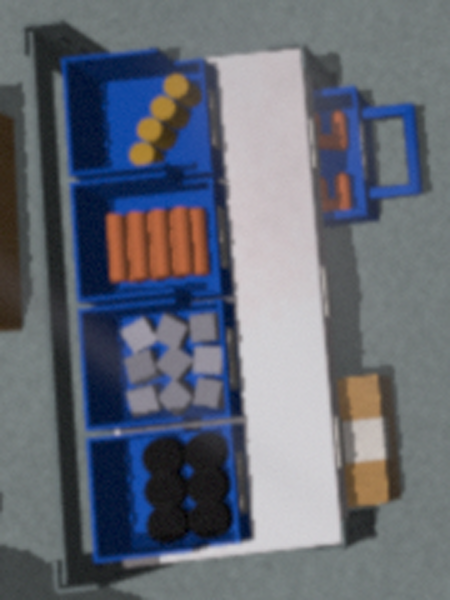

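View pics/r2.png

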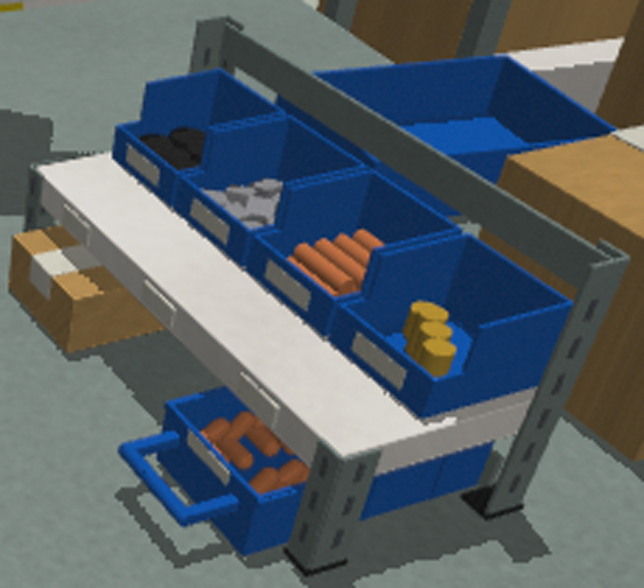

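```bash
cat >> fit.py <<'E'
def back(cam,uv,z):
    K=cam["mtx"];T=cam["pose"];d=T[:3,:3]@np.linalg.solve(K,[uv[0],uv[1],1.]);o=T[:3,3];return o+d*(z-o[2])/d[2]
E
python3 - <<'E'
from rig import *
from fit import *
t=imaging.capture("top");s=imaging.capture("scene")
for c,a,b in((t,(176.2,149.2),(192.2,347.2)),(s,(507.9,257.5),(398.2,155.))):
    A,B=back(c,a,.105),back(c,b,.105); d=A-B; L=np.hypot(*d[:2]); n=np.array([-d[1],d[0]])/L
    mid=(A+B)[:2]/2
    print(A.round(4),B.round(4),L.round(4),"yaw",np.rad2deg(np.arctan2(n[1],n[0])),"origin",mid+.083*n)
# next tray handle & front wall top fits
img=t["img"];h=cv2.cvtColor(img,cv2.COLOR_BGR2HSV)
# handle bar outer edge, top crop pts
for a,b in(((412,104),(428,190)),):
    pass
for n in("next_tray","carton","shelf","riser","tray_handle"):
    for c in("top","scene"):
        print(n,c,[(np.round(r["at"],3).tolist(),round(r["conf"],2)) for r in mark_of(c,n)[:3]])
E
```

```text
[0.772  0.3009 0.105 ] [0.3538 0.2527 0.105 ] 0.421 yaw 96.56712886282841 origin [0.55344856 0.35925255]
[0.7732 0.3048 0.105 ] [0.3591 0.255  0.105 ] 0.4171 yaw 96.85055009973692 origin [0.5562353  0.36233024]
next_tray top [([0.465, -0.286, 0.0], 0.75)]
next_tray scene [([0.681, 0.368, -0.003], 0.95)]
carton top [([0.569, 0.076, 0.0], 0.36)]
carton scene [([0.426, 0.336, -0.001], 0.81)]
shelf top [([0.552, 0.36, 0.003], 0.9)]
shelf scene [([0.554, 0.361, -0.001], 0.72)]
riser top [([0.556, 0.364, 0.001], 0.75)]
riser scene [([0.555, 0.356, 0.0], 0.68), ([0.714, -0.377, 0.001], 0.59)]
tray_handle top [([0.542, -0.149, 0.04], 0.93)]
tray_handle scene [([0.538, -0.142, 0.037], 0.89)]
```

Call:
send_rows:
  plan:
    - [[0, 0, 1, 0, -1], [0, 0, 1, -1, -1], [0, 0, 1, -1, -1], [0, 0, 1, -1, -1], [0, 0, 1, -1, -1], [0.65, -0.79, 0, -1, -1], [0.65, -0.79, 0, -1, -1], [0.65, -0.79, 0, -1, -1], [0.65, -0.79, 0, -1, -1], [0.65, -0.79, 0, -1, -1], [0.65, -0.79, 0, -1, -1], [0.65, -0.79, 0, -1, -1], [0.65, -0.79, 0, -1, -1], [0.65, -0.79, 0, -1, -1], [0.65, -0.79, 0, -1, -1], [0.65, -0.79, 0, -1, -1], [0.65, -0.79, 0, -1, -1], [0.65, -0.79, 0, -1, -1], [0.65, -0.79, 0, -1, -1], [0.65, -0.79, 0, -1, -1]]

```text
time_s: 4.6
position: [0.4506, 0.2482, 0.3659]
tcp_rot: [[0.555, 0.832, 0.0], [0.832, -0.555, 0.0], [0.0, 0.0, -1.0]]
force: [0.4, 1.2, 0.3]
opening: 1.003
```

Call:
send_rows:
  plan:
    - [[0.03, -0.99, 0, -0.88, -1], [0.03, -0.99, 0, -0.88, -1], [0.03, -0.99, 0, -0.88, -1], [0.03, -0.99, 0, 0, -1], [0.03, -0.99, 0, 0, -1], [0.03, -0.99, 0, 0, -1], [0.03, -0.99, 0, 0, -1], [0.03, -0.99, -0.6, 0, -1], [0.03, -0.99, -0.6, 0, -1], [0.03, -0.99, -0.6, 0, -1], [0.03, -0.99, -0.6, 0, -1], [0.03, -0.99, -0.6, 0, -1], [0.03, -0.99, -0.6, 0, -1], [0.03, -0.99, -0.6, 0, -1], [0.03, -0.99, -0.6, 0, -1], [0.03, -0.99, -0.6, 0, -1], [0.03, -0.99, -0.6, 0, -1], [0.03, -0.99, -0.6, 0, -1], [0, 0, 0, 0, -1]]

```text
time_s: 6.5
position: [0.4658, -0.2886, 0.1656]
tcp_rot: [[0.752, 0.659, -0.001], [0.659, -0.752, 0.0], [-0.001, -0.001, -1.0]]
force: [-0.3, 0.2, 0.4]
opening: 0.997
```

```bash
cat >> fit.py <<'E'
def wristcam(bot,imaging):
    s=bot.read_state(); T=np.eye(4); T[:3,:3]=s["tcp_rot"]; T[:3,3]=s["position"]
    d=imaging.capture("wrist"); d["pose"]=T@d["T_tool_cam"]; return d,s
def overlay(cam,models,fn,sc=1.25):
    im=cv2.resize(cam["img"],None,fx=sc,fy=sc,interpolation=cv2.INTER_CUBIC)
    for md,p in models:
        for hh in md:
            cv2.polylines(im,[cv2.convexHull(np.round(proj(cam,place(hh,p))*sc).astype(np.int32))],1,(0,255,0),1)
    cv2.imwrite(fn,im)
E
python3 - <<'E'
from rig import *
from fit import *
d,s=wristcam(bot,imaging); print(s["position"].round(4),s["time_s"])
overlay(d,[(VALVE,[.465,-.287,.7196])],"pics/w1.png")
print(mark_of("wrist","valve")[:2])
E
```

```text
[ 0.4658 -0.2886  0.1656] 6.5
[{'at': [0.3496, -0.1938, -0.0011], 'conf': 0.85}, {'at': [0.4646, -0.2849, -0.0016], 'conf': 0.81}]
```

View pics/w1.png

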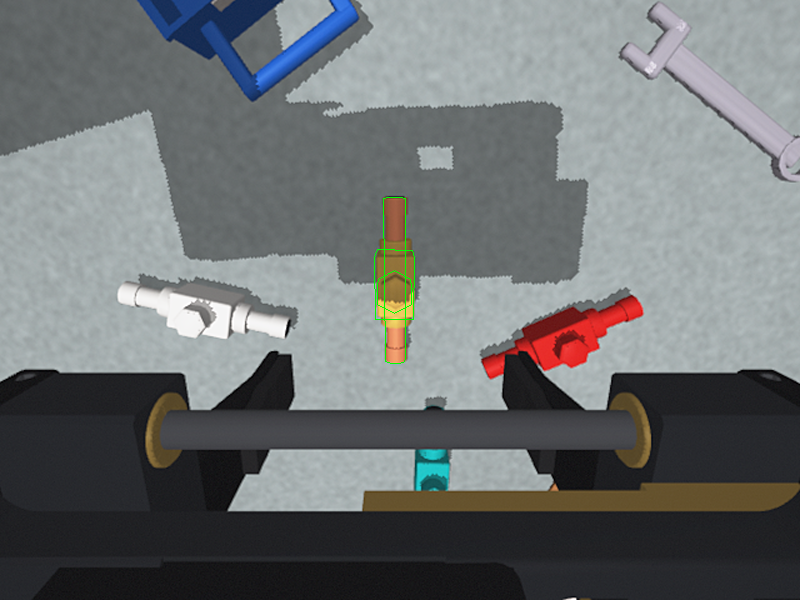

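The overlay matches the brass valve at wrist picture (395,285), with the jaws aligned across the block. I'll descend and grip.

Call:
send_rows:
  plan:
    - [[-0.03, 0.05, -0.7, 0, -0.4], [0, 0, -0.8, 0, -0.4], [0, 0, -0.8, 0, -0.4], [0, 0, -0.8, 0, -0.4], [0, 0, -0.8, 0, -0.4], [0, 0, -0.6, 0, -0.4], [0, 0, -0.34, 0, -0.4], [0, 0, 0, 0, -0.4], [0, 0, 0, 0, 1], [0, 0, 0, 0, 1], [0, 0, 0, 0, 1], [0, 0, 0, 0, 1], [0, 0, 0, 0, 1], [0, 0, 0, 0, 1]]

```text
time_s: 8.0
position: [0.4661, -0.2847, 0.0231]
tcp_rot: [[0.75, 0.661, 0.002], [0.661, -0.75, -0.002], [0.0, 0.002, -1.0]]
force: [-0.1, -0.9, 2.3]
opening: 0.308
```

Call:
send_rows:
  plan:
    - [[0, 0, 0.5, 0, 1], [0, 0, 1, 0, 1], [0, 0, 1, 0, 1], [0, 0, 1, 0, 1], [0, 0, 1, 0, 1], [0.35, 0.85, 0, 0.97, 1], [0.35, 0.85, 0, 0.97, 1], [0.35, 0.85, 0, 0.97, 1], [0.35, 0.85, 0, 0.97, 1], [0.35, 0.85, 0, 0.97, 1], [0.35, 0.85, 0, 0.97, 1], [0.35, 0.85, 0, 0, 1], [0.35, 0.85, 0, 0, 1], [0.35, 0.85, 0, 0, 1], [0.35, 0.85, 0, 0, 1], [0, 0, 0, 0, 1], [0, 0, 0, 0, 1]]

```text
time_s: 9.7
position: [0.5693, -0.0281, 0.1567]
tcp_rot: [[0.261, 0.965, -0.003], [0.965, -0.261, 0.0], [-0.001, -0.003, -1.0]]
force: [-0.9, -1.3, -3.7]
opening: 0.305
```

```bash
python3 - <<'E'
from rig import *
from fit import *
d,s=wristcam(bot,imaging); print(s["position"].round(4),s["time_s"],s["opening"],np.rad2deg(np.arctan2(s["tcp_rot"][1,0],s["tcp_rot"][0,0])))
p=s["position"]
TR=TRAY+[np.array([[-.099,-.0525,.055],[-.099,.0525,.055],[.0985,.0525,.055],[.0985,-.0525,.055]])]
overlay(d,[(TR,[.5771,-.004,1.3031])],"pics/w2.png")
c=imaging.capture("scene"); cv2.imwrite("pics/s2.png",c["img"])
E
```

```text
[ 0.5693 -0.0281  0.1567] 9.7 0.30534196971838246 74.86201297402731
```

View pics/w2.png

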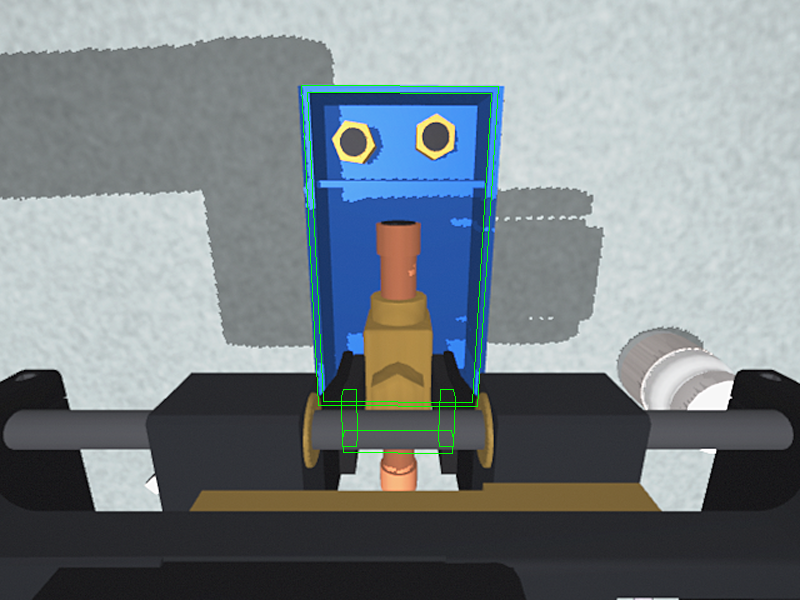

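View pics/s2.png

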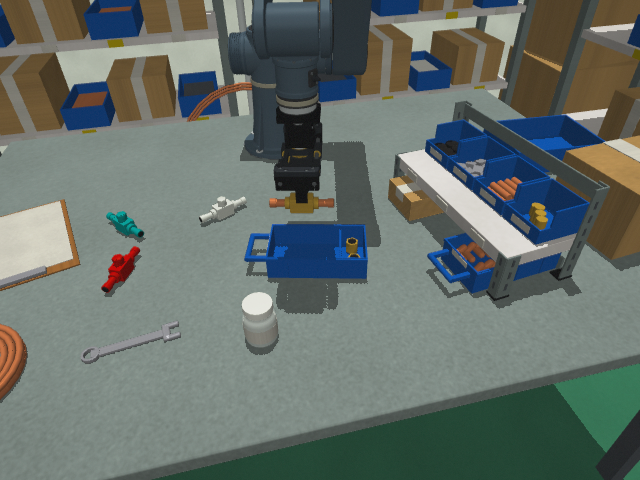

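The tray outline fits to within about 3 px and the valve is centred and lengthwise over the front space. I'll lower it gently.

Call:
send_rows:
  plan:
    - [[0.03, -0.05, -0.7, 0, 1], [0, 0, -0.7, 0, 1], [0, 0, -0.7, 0, 1], [0, 0, -0.7, 0, 1], [0, 0, -0.6, 0, 1], [0, 0, -0.4, 0, 1], [0, 0, -0.25, 0, 1], [0, 0, -0.1, 0, 1], [0, 0, 0, 0, 1], [0, 0, 0, 0, 1]]

```text
time_s: 10.8
position: [0.5718, -0.0305, 0.0337]
tcp_rot: [[0.263, 0.965, 0.001], [0.965, -0.263, -0.0], [0.0, 0.001, -1.0]]
force: [-0.4, 0.4, -3.3]
opening: 0.308
```

Call:
send_rows:
  plan:
    - [[0, 0, -0.1, 0, 1], [0, 0, -0.07, 0, 1], [0, 0, -0.05, 0, 1], [0, 0, 0, 0, 1], [0, 0, 0, 0, 1]]

```text
time_s: 11.3
position: [0.5713, -0.0302, 0.0266]
tcp_rot: [[0.263, 0.965, 0.0], [0.965, -0.263, 0.0], [0.0, 0.0, -1.0]]
force: [-0.7, 1.0, -1.1]
opening: 0.31
```

Call:
send_rows:
  plan:
    - [[0, 0, -0.03, 0, 1], [0, 0, 0, 0, 1]]

```text
time_s: 11.5
position: [0.5715, -0.0302, 0.0264]
tcp_rot: [[0.263, 0.965, 0.001], [0.965, -0.263, -0.0], [0.0, 0.001, -1.0]]
force: [-1.3, 0.6, 4.8]
opening: 0.308
```

Call:
send_rows:
  plan:
    - [[0, 0, 0, 0, -0.1], [0, 0, 0, 0, -0.1], [0, 0, 0, 0, -0.1], [0, 0, 0.3, 0, -0.1], [0, 0, 0.8, 0, -0.1], [0, 0, 1, 0, -0.1], [0, 0, 1, 0, -0.1], [0, 0, 1, 0, -0.1], [-0.7, -0.93, 0, 0, -0.1], [-0.7, -0.93, 0, 0, -0.1], [-0.7, -0.93, 0, 0, -0.1], [0, 0, 0, 0, -0.1], [0, 0, 0, 0, -0.1]]

```text
time_s: 12.8
position: [0.5082, -0.1145, 0.1491]
tcp_rot: [[0.265, 0.964, 0.001], [0.964, -0.265, 0.0], [0.0, 0.001, -1.0]]
force: [-0.1, 0.2, -0.5]
opening: 0.551
```

```bash
python3 - <<'E'
from rig import *
from fit import *
d,s=wristcam(bot,imaging); print(s["position"].round(4),s["time_s"],s["opening"],np.rad2deg(np.arctan2(s["tcp_rot"][1,0],s["tcp_rot"][0,0])))
TR=TRAY+[np.array([[-.099,-.0525,.055],[-.099,.0525,.055],[.0985,.0525,.055],[.0985,-.0525,.055]])]
overlay(d,[(TR,[.5771,-.004,1.3031])],"pics/w3.png")
c=imaging.capture("scene"); overlay(c,[(TR,[.5771,-.004,1.3031])],"pics/s3.png")
E
```

```text
[ 0.5082 -0.1145  0.1491] 12.8 0.5513420909493971 74.63964228710283
```

View pics/w3.png

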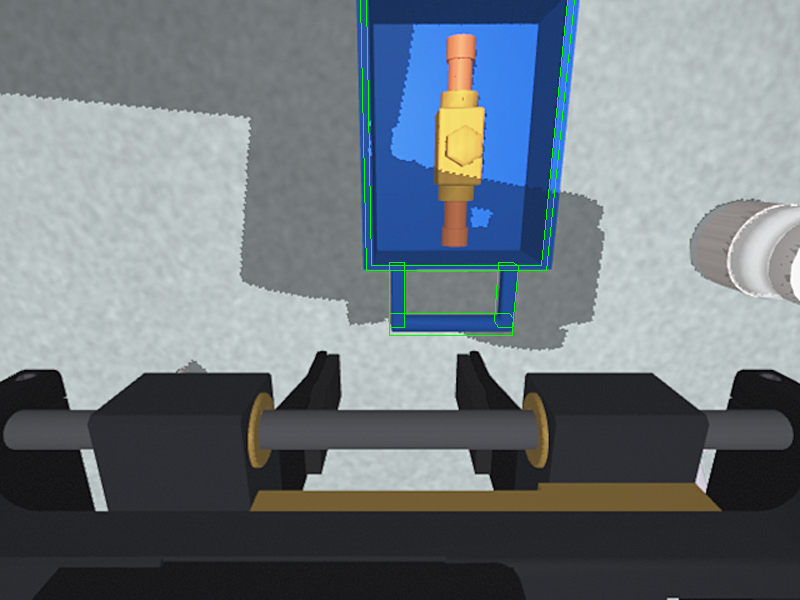

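View pics/s3.png

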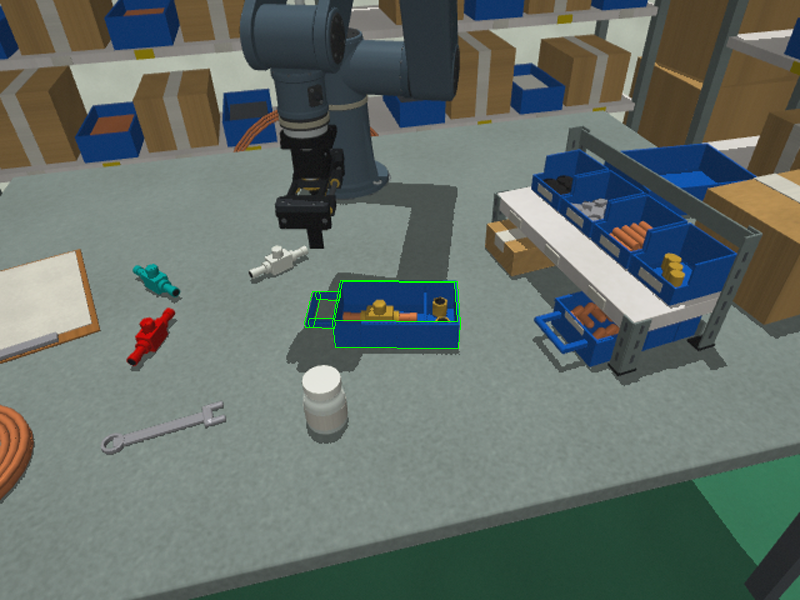

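The valve sits flat and lengthwise in the front space (wrist picture (460,145)), and the tray has not moved. Next I'll grip the handle's near arm, at wrist picture (397,290).

Call:
send_rows:
  plan:
    - [[0, 0.07, -0.75, 0, -0.1], [0, 0, -0.75, 0, -0.1], [0, 0, -0.75, 0, -0.1], [0, 0, -0.75, 0, -0.1], [0, 0, -0.5, 0, -0.1], [0, 0, -0.2, 0, -0.1], [0, 0, 0, 0, -0.1], [0, 0, 0, 0, 0.3], [0, 0, 0, 0, 0.5], [0, 0, 0, 0, 0.7], [0, 0, 0, 0, 1], [0, 0, 0, 0, 1], [0, 0, 0, 0, 1]]

```text
time_s: 14.2
position: [0.5082, -0.112, 0.0378]
tcp_rot: [[0.263, 0.965, 0.0], [0.965, -0.263, -0.0], [-0.0, 0.0, -1.0]]
force: [0.2, 0.0, -0.6]
opening: 0.091
```

```bash
python3 - <<'E'
from rig import *
from fit import *
d,s=wristcam(bot,imaging); p=s["position"];a=np.arctan2(s["tcp_rot"][1,0],s["tcp_rot"][0,0]);print(p.round(4),s["time_s"],s["opening"],np.rad2deg(a))
cv2.imwrite("pics/w4.png",d["img"])
c=imaging.capture("top"); mt=cv2.inRange(cv2.cvtColor(c["img"],cv2.COLOR_BGR2HSV),(100,100,40),(130,255,255))
cv2.imwrite("pics/t4.png",cv2.resize(c["img"][150:350,230:450],None,fx=3,fy=3))
E
```

```text
[ 0.5082 -0.112   0.0378] 14.2 0.09090924249211804 74.75030516834136
```

View pics/w4.png

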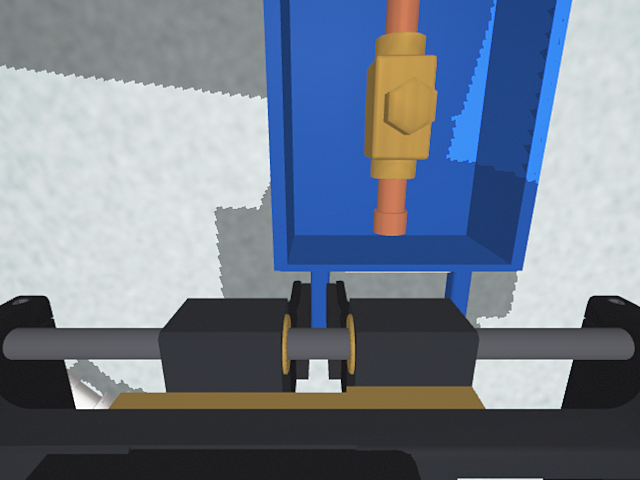

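View pics/t4.png

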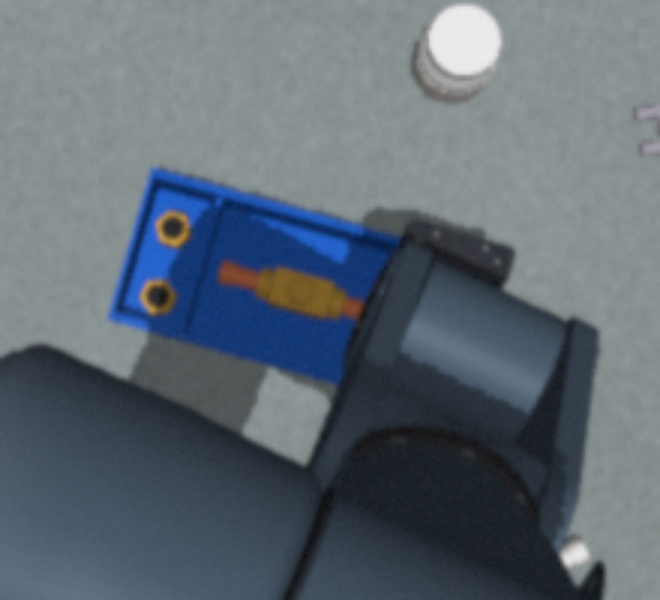

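The grip is on the arm (7.9 mm read against 10 mm nominal, the same small offset as on the valve). Next I'll slide and turn the tray to the pose in front of the gap.

Call:
send_rows:
  plan:
    - [[0.04, 0.1, 0, 0.1, 1], [0.09, 0.185, 0, 0.2, 1], [0.09, 0.185, 0, 0.2, 1], [0.09, 0.185, 0, 0.2, 1], [0.09, 0.185, 0, 0.2, 1], [0.09, 0.185, 0, 0.2, 1], [0.09, 0.185, 0, 0.2, 1], [0.09, 0.185, 0, 0.2, 1], [0.09, 0.185, 0, 0.2, 1], [0.09, 0.185, 0, 0.2, 1], [0.09, 0.185, 0, 0.2, 1], [0.09, 0.185, 0, 0.2, 1], [0.09, 0.185, 0, 0.2, 1], [0.09, 0.185, 0, 0.2, 1], [0.09, 0.185, 0, 0.2, 1], [0.09, 0.185, 0, 0.2, 1], [0.09, 0.185, 0, 0.2, 1], [0.09, 0.185, 0, 0.2, 1], [0.09, 0.185, 0, 0.2, 1], [0.09, 0.1, 0, 0.1, 1]]

```text
time_s: 16.3
position: [0.5605, -0.0053, 0.0375]
tcp_rot: [[-0.115, 0.993, -0.001], [0.993, 0.115, 0.0], [0.0, -0.001, -1.0]]
force: [-3.5, -4.4, -0.6]
opening: 0.006
```

```bash
cat > look.py <<'E'
import sys
from rig import *
from fit import *
n=sys.argv[1]
d,s=wristcam(bot,imaging); p=s["position"];a=np.arctan2(s["tcp_rot"][1,0],s["tcp_rot"][0,0]);print(p.round(4),s["time_s"],s["opening"],np.rad2deg(a),s["force"].round(1))
TR=TRAY+[np.array([[-.099,-.0525,.055],[-.099,.0525,.055],[.0985,.0525,.055],[.0985,-.0525,.055]])]
c,sn=np.cos(a),np.sin(a); o=[-.1224,.038]
tp=[p[0]-(c*o[0]-sn*o[1]),p[1]-(sn*o[0]+c*o[1]),a]
R=np.array([.5555,.3615]);ra=np.deg2rad(96.7)
dd=np.array(tp[:2])-R; print("tray",np.round(tp,4),"in riser x,y",(np.cos(ra)*dd[0]+np.sin(ra)*dd[1]).round(4),(-np.sin(ra)*dd[0]+np.cos(ra)*dd[1]).round(4))
G=[np.array([[-.083,-.215,.105],[-.083,.215,.105],[-.012,.215,.105],[-.012,-.215,.105]]),np.array([[-.2,-.0725,0],[.09,-.0725,0],[.09,.0725,0],[-.2,.0725,0]])]
ms=[(TR,tp),(G,[*R,ra])]
overlay(d,ms,f"pics/w{n}.png")
t=imaging.capture("top"); overlay(t,ms,f"pics/t{n}.png")
t=imaging.capture("scene"); overlay(t,ms,f"pics/s{n}.png")
E
python3 look.py 5
```

```text
[ 0.5605 -0.0053  0.0375] 16.3 0.006007712066469415 96.6264945833351 [-3.5 -4.4 -0.6]
tray [0.5841 0.1207 1.6865] in riser x,y -0.2425 -0.0003
```

View pics/w5.png

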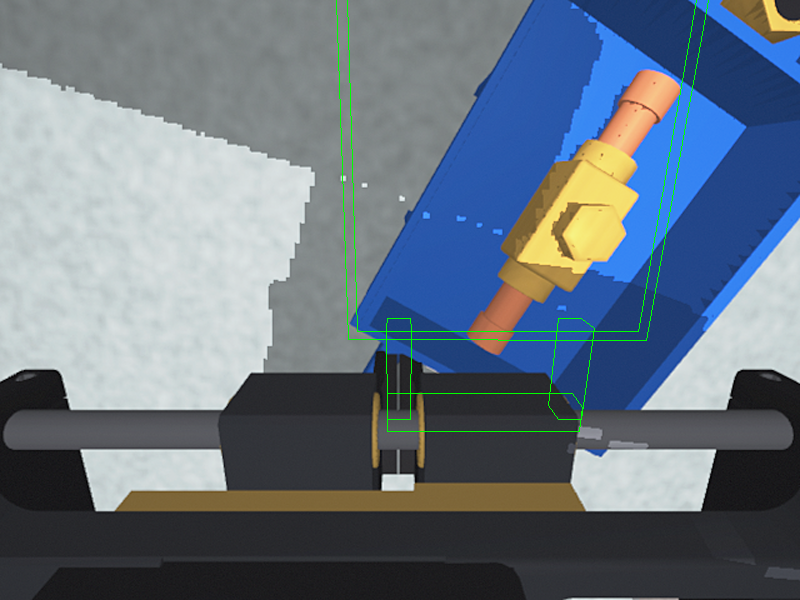

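View pics/t5.png

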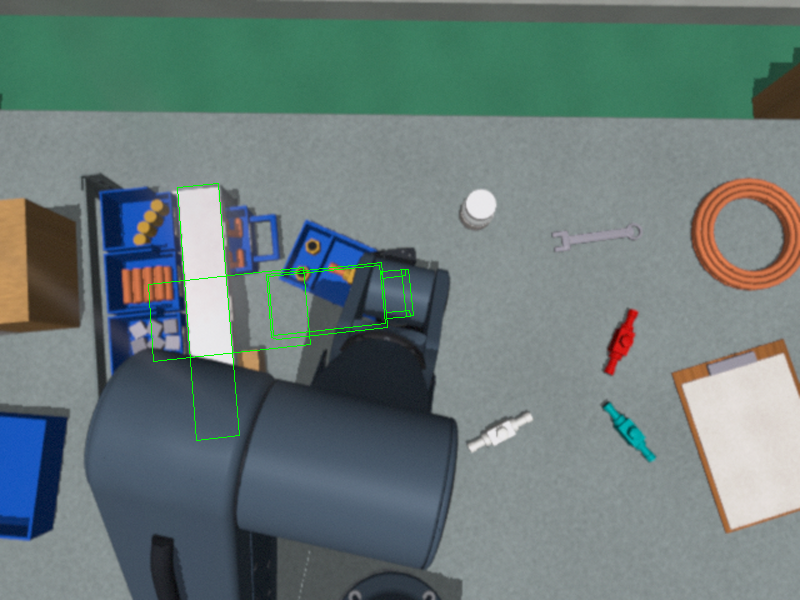

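View pics/s5.png

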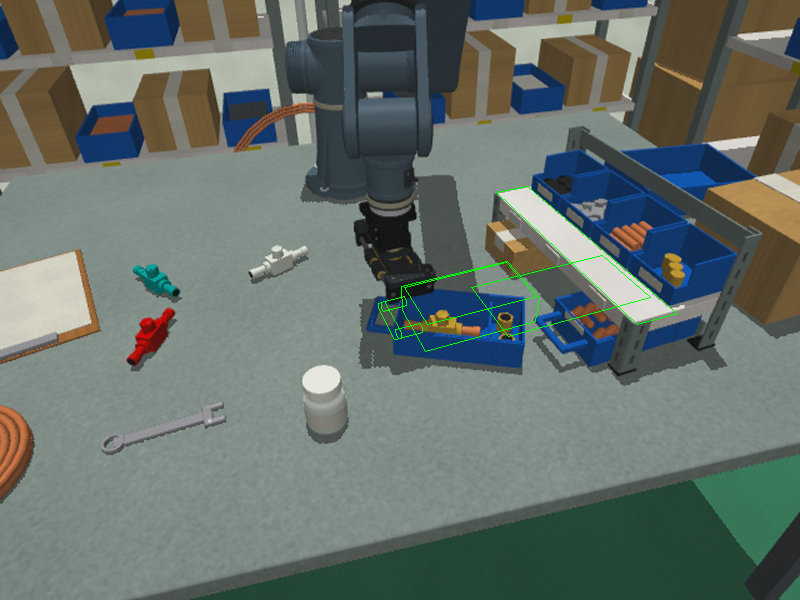

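The arm slipped out of the grip: the opening reads 0.006, and the pictures show the tray turned to about 60° with its contents still in it. The pads cannot transmit enough torque to turn the tray. I'll lift clear, measure again, and cage the handle from inside its loop instead.

Call:
send_rows:
  plan:
    - [[0, 0, 0.3, 0, 1], [0, 0, 0.8, 0, 1], [0, 0, 1, 0, 1], [0, 0, 1, 0, 1], [0, -0.8, 1, -0.5, 1], [0, -0.8, 0.8, -1, 1], [0, -0.8, 0, -1, 0.5], [0, 0, 0, -1, 0.5], [0, 0, 0, 0, 0.5], [0, 0, 0, 0, 0.5]]

```text
time_s: 17.45
position: [0.5609, -0.0778, 0.1851]
tcp_rot: [[0.232, 0.973, 0.001], [0.973, -0.232, 0.0], [0.001, 0.001, -1.0]]
force: [0.9, -0.1, 0.1]
opening: 0.229
```

```bash
cat > ft.py <<'E'
import sys
from rig import *
from fit import *
n=sys.argv[1]; p=np.array([float(sys.argv[2]),float(sys.argv[3]),np.deg2rad(float(sys.argv[4]))]); cams=sys.argv[5].split(",")
d,s=wristcam(bot,imaging); P0=s["position"];a=np.arctan2(s["tcp_rot"][1,0],s["tcp_rot"][0,0]);print(P0.round(4),s["time_s"],s["opening"],np.rad2deg(a))
C={"wrist":d}
for k in("scene","top"):
    C[k]=imaging.capture(k)
def blue(c,p,grow=15):
    m=cv2.inRange(cv2.cvtColor(c["img"],cv2.COLOR_BGR2HSV),(100,90,30),(130,255,255))
    s0=(sil(c,TRAY,p)>0).astype(np.uint8); roi=cv2.dilate(s0,np.ones((2*grow+1,)*2,np.uint8))
    m=((m>0)&(roi>0)).astype(np.uint8)
    nn,l,st,_=cv2.connectedComponentsWithStats(m); m=(l==1+np.argmax(st[1:,4])).astype(np.uint8)
    m|=(sil(c,[box(-.092,.092,-.048,.048,.055,.055),box(-.092,.092,-.048,.048,.02,.02)],p)>.5).astype(np.uint8)
    return m.astype(float)
for it in range(4):
    p,f=fit([C[k] for k in cams],[blue(C[k],p,22 if it<2 else 10) for k in cams],TRAY,p)
print("fit",p.round(4),np.rad2deg(p[2]).round(2),round(f,3))
R=np.array([.5555,.3615]);ra=np.deg2rad(96.7)
dd=p[:2]-R; print("in riser x,y",(np.cos(ra)*dd[0]+np.sin(ra)*dd[1]).round(4),(-np.sin(ra)*dd[0]+np.cos(ra)*dd[1]).round(4))
h=place([[-.1205,0,0]],p)[0]; print("loop centre",h.round(4))
TR=TRAY+[np.array([[-.099,-.0525,.055],[-.099,.0525,.055],[.0985,.0525,.055],[.0985,-.0525,.055]])]
G=[np.array([[-.083,-.215,.105],[-.083,.215,.105],[-.012,.215,.105],[-.012,-.215,.105]]),np.array([[-.2,-.0725,0],[.09,-.0725,0],[.09,.0725,0],[-.2,.0725,0]])]
for k in C: overlay(C[k],[(TR,p),(G,[*R,ra])],f"pics/{k}{n}.png")
E
python3 ft.py 6 .645 .08 62 scene
```

```text
[ 0.5609 -0.0778  0.1851] 17.45 0.22949629328749424 76.5822751373513
fit [0.6332 0.0892 1.1658] 66.8 0.026
in riser x,y -0.2796 -0.0454
loop centre [ 0.5857 -0.0216  0.    ]
```

View pics/wrist6.png

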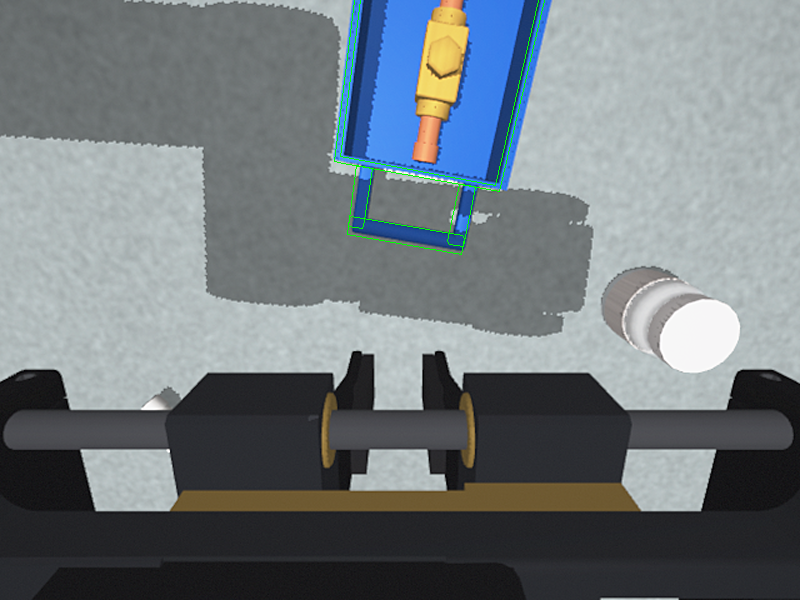

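View pics/scene6.png

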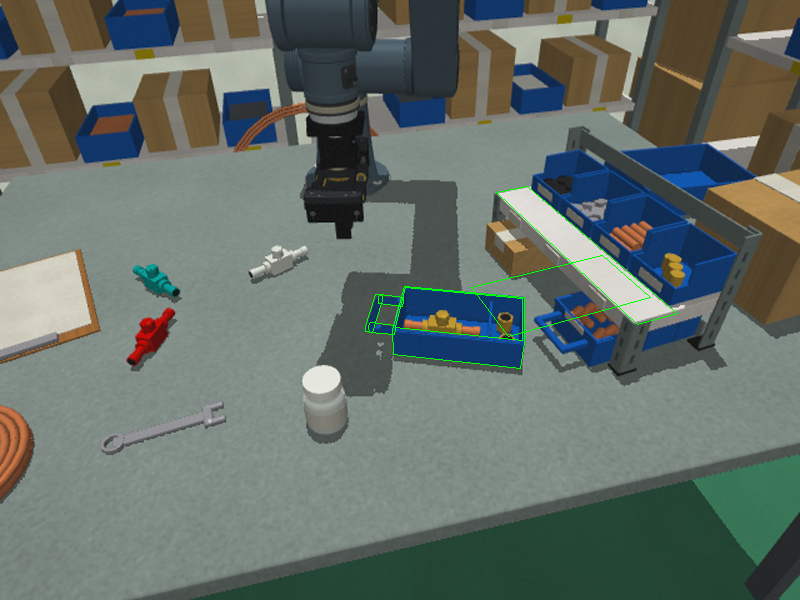

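View pics/top6.png

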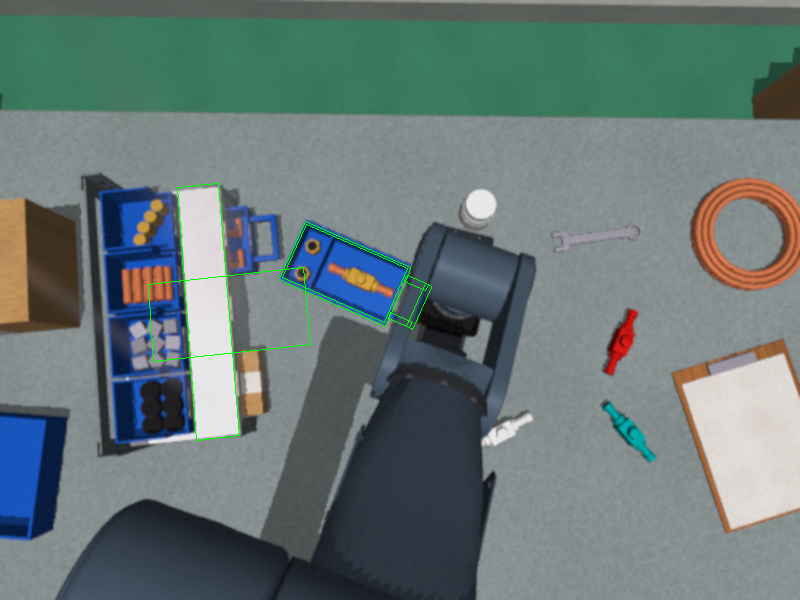

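The tray is at (0.633, 0.089), yaw 66.8°. The fit matches in all three views, and the valve and couplings are still in place. I'll lower the fingers into the handle loop and spread them against its arms.

Call:
send_rows:
  plan:
    - [[0.28, 0.62, 0, -0.57, 0.5], [0.28, 0.62, 0, -0.57, 0.5], [0.27, 0.63, -0.2, -0.57, 0.5], [0, 0, -0.8, 0, 0.5], [0, 0, -0.8, 0, 0.5], [0, 0, -0.8, 0, 0.5], [0, 0, 0, 0, 0.5], [0, 0, 0, 0, 0.5]]

```text
time_s: 18.4
position: [0.5855, -0.0215, 0.1064]
tcp_rot: [[0.395, 0.919, -0.001], [0.919, -0.395, 0.0], [-0.0, -0.001, -1.0]]
force: [0.5, -0.5, 0.2]
opening: 0.249
```

```bash
python3 ft.py 7 .6332 .0892 66.8 scene
```

```text
[ 0.5855 -0.0215  0.1064] 18.4 0.24946652560352744 66.73432679334746
fit [0.6333 0.0892 1.1654] 66.77 0.025
in riser x,y -0.2796 -0.0454
loop centre [ 0.5857 -0.0216  0.    ]
```

View pics/wrist7.png

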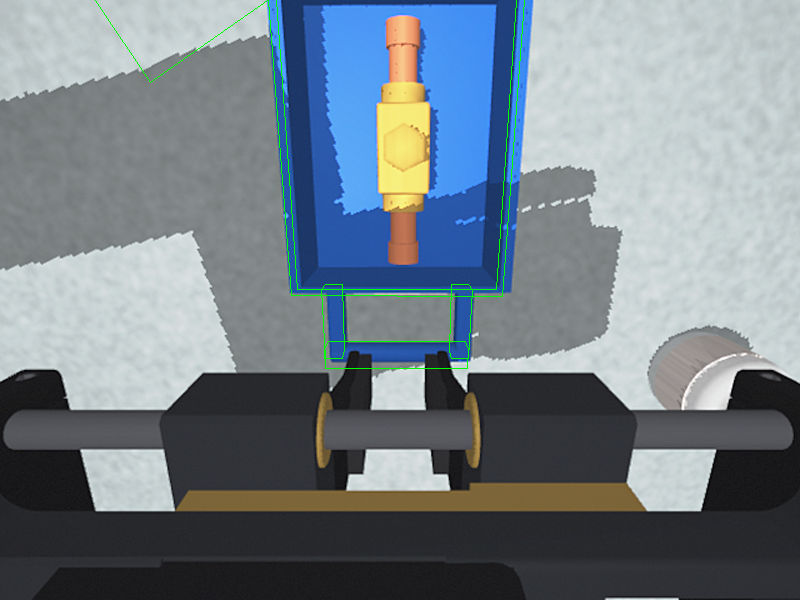

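Call:
send_rows:
  plan:
    - [[0.05, 0.02, -0.6, 0, 0.5], [0, 0, -0.6, 0, 0.5], [0, 0, -0.6, 0, 0.5], [0, 0, -0.4, 0, 0.5], [0, 0, -0.2, 0, 0.5], [0, 0, 0, 0, 0.5], [0, 0, 0, 0, 0.3], [0, 0, 0, 0, 0], [0, 0, 0, 0, -0.3], [0, 0, 0, 0, -0.5], [0, 0, 0, 0, -0.5]]

```text
time_s: 19.65
position: [0.5873, -0.0213, 0.0351]
tcp_rot: [[0.396, 0.918, 0.001], [0.918, -0.396, -0.0], [0.0, 0.001, -1.0]]
force: [0.6, 0.0, 2.0]
opening: 0.622
```

```bash
python3 ft.py 8 .6332 .0892 66.8 scene
```

```text
[ 0.5873 -0.0213  0.0351] 19.65 0.622386247959122 66.67949736028179
fit [0.6332 0.0892 1.1656] 66.78 0.06
in riser x,y -0.2795 -0.0454
loop centre [ 0.5857 -0.0216  0.    ]
```

View pics/wrist8.png

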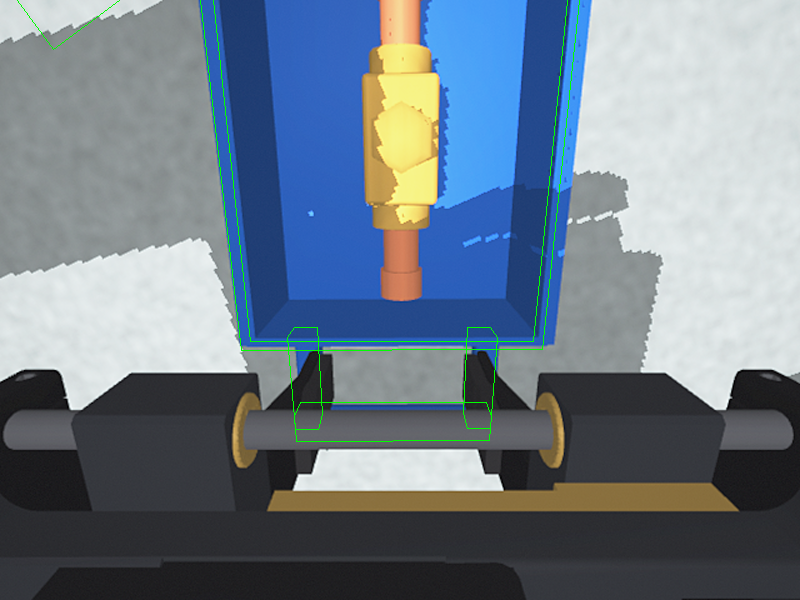

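Call:
send_rows:
  plan:
    - [[0, -0.1, 0, 0, -0.6], [0.01, -0.14, 0, 0, -0.6], [0.01, -0.14, 0, 0, -0.6], [0.01, -0.14, 0, 0, -0.6], [0.01, -0.14, 0, 0.1, -0.6], [0.03, 0, 0, 0.2, -0.6], [0.03, 0, 0, 0.3, -0.6], [0.03, 0, 0, 0.3, -0.6], [0.03, 0, 0, 0.3, -0.6], [0.03, 0, 0, 0.3, -0.6], [0.03, 0, 0, 0.3, -0.6]]

```text
time_s: 20.9
position: [0.5929, -0.0399, 0.0351]
tcp_rot: [[0.225, 0.974, -0.002], [0.974, -0.225, 0.002], [0.002, -0.002, -1.0]]
force: [0.3, 3.7, 8.2]
opening: 0.801
```

```bash
python3 ft.py 9 .634 .069 77 scene
```

```text
[ 0.5929 -0.0399  0.0351] 20.9 0.8008417709185999 76.9746625549651
fit [0.6274 0.0895 1.2514] 71.7 0.072
in riser x,y -0.2785 -0.0397
loop centre [ 0.5896 -0.0249  0.    ]
```

View pics/wrist9.png

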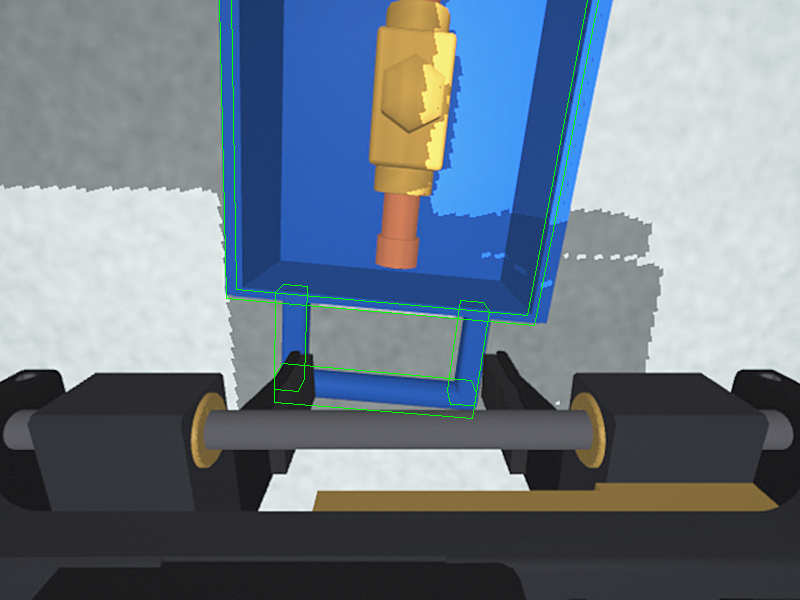

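View pics/scene9.png

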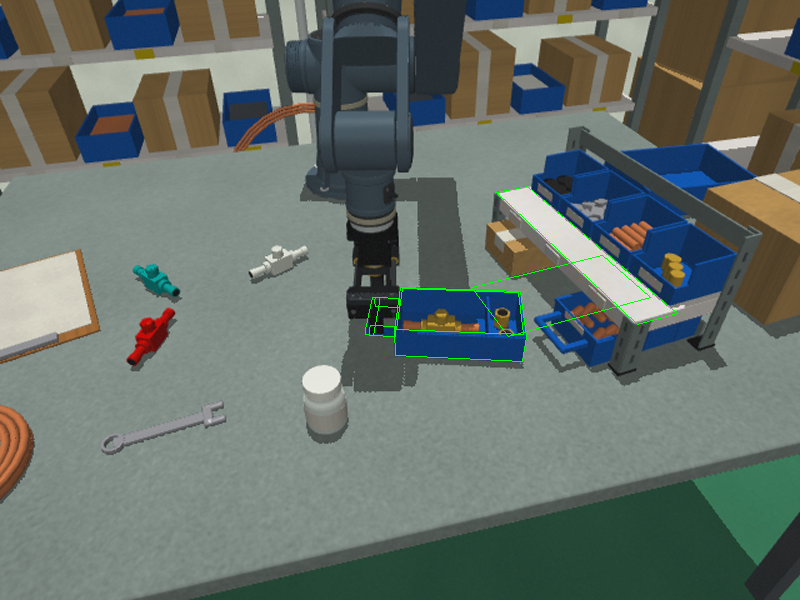

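With the fingers spread (opening now 0.80), one finger has come outside the handle and the tray turned only about 5°. Gripping or hooking the handle isn't dependable, so I'll switch to plain pushing. First I'll lift off gently.

Call:
send_rows:
  plan:
    - [[0, 0, 0, 0, -0.5], [0, 0, 0.2, 0, -0.5], [0, 0, 0.4, 0, -0.5], [0, 0, 0.4, 0, -0.5], [0, 0, 0.4, 0, -0.5], [0, 0, 0.6, 0, -0.3], [0, 0, 0.8, 0, 0.3], [0, 0, 0.8, 0, 1], [0, 0, 0, 0, 1], [0, 0, 0, 0, 1]]

```text
time_s: 22.05
position: [0.5939, -0.0412, 0.1434]
tcp_rot: [[0.225, 0.974, 0.001], [0.974, -0.225, -0.0], [-0.0, 0.002, -1.0]]
force: [-0.5, -0.4, -0.5]
opening: 0.382
```

```bash
python3 ft.py 10 .6274 .0895 71.7 scene
```

```text
[ 0.5939 -0.0412  0.1434] 22.05 0.3818294988949761 76.99482914270061
fit [0.6274 0.0895 1.2511] 71.68 0.026
in riser x,y -0.2785 -0.0397
loop centre [ 0.5895 -0.0249  0.    ]
```

View pics/wrist10.png

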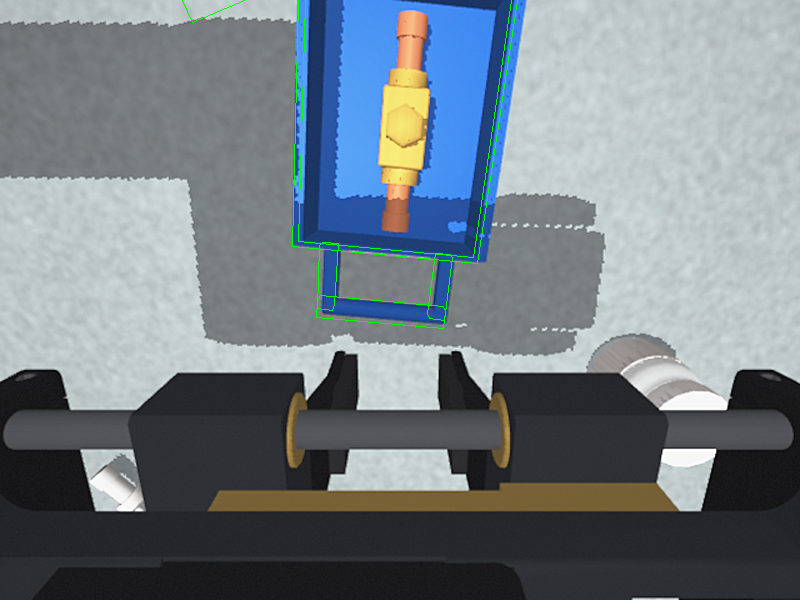

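View pics/scene10.png

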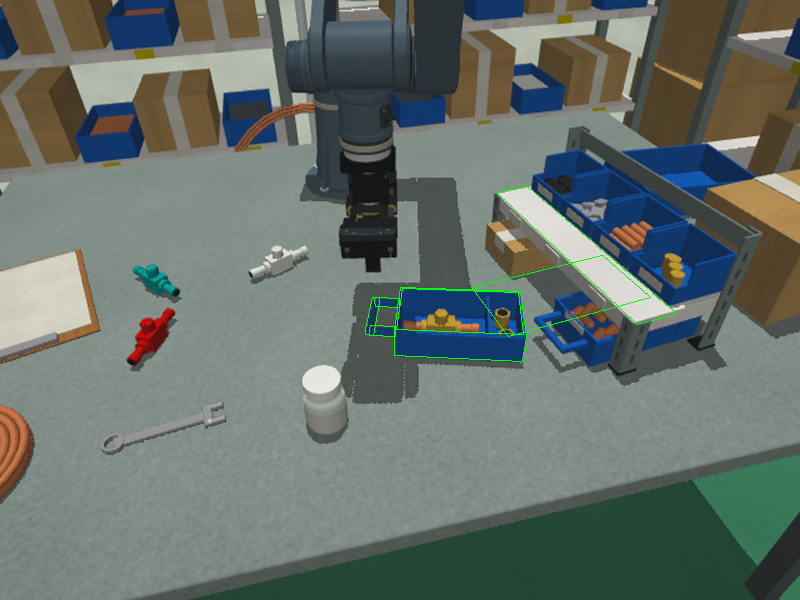

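The tray is at (0.627, 0.090), yaw 71.7°, with the valve and couplings in. I'll move with closed fingers to the outside of its far (right) side wall, near the rear, to push it round to the left.

Call:
send_rows:
  plan:
    - [[0.6, 0.7, 0, 0.5, 1], [0.77, 0.93, 0, 0.6, 1], [0.77, 0.93, 0, 0.6, 1], [0.77, 0.93, 0, 0.6, 1], [0.77, 0.93, 0, 0.6, 1], [0.77, 0.93, 0, 0.54, 1], [0, 0, -0.5, 0, 1], [0, 0, -0.8, 0, 1], [0, 0, -0.8, 0, 1], [0, 0, -0.8, 0, 1], [0, 0, -0.6, 0, 1], [0, 0, -0.27, 0, 1], [0, 0, 0, 0, 1]]

```text
time_s: 23.5
position: [0.7257, 0.119, 0.0273]
tcp_rot: [[-0.116, 0.993, -0.004], [0.993, 0.116, -0.0], [0.0, -0.004, -1.0]]
force: [-0.2, -0.1, -0.1]
opening: 0.001
```

Call:
send_rows:
  plan:
    - [[-0.2, 0, 0, 0, 1], [-0.27, 0, 0, 0, 1], [-0.27, 0, 0, 0, 1], [-0.27, 0, 0, 0, 1], [-0.27, 0, 0, 0, 1], [-0.27, 0, 0, 0, 1], [-0.2, 0, 0, 0, 1], [0, 0, 0, 0, 1]]

```text
time_s: 24.3
position: [0.6745, 0.1195, 0.0304]
tcp_rot: [[-0.117, 0.993, 0.001], [0.993, 0.117, -0.0], [-0.0, 0.001, -1.0]]
force: [2.4, 0.3, 1.8]
opening: 0.007
```

```bash
python3 ft.py 11 .61 .09 82 scene
```

```text
[0.6745 0.1195 0.0304] 24.3 0.006613284750960986 96.72481289867532
fit [0.5981 0.0806 1.3754] 78.8 0.096
in riser x,y -0.2839 -0.0095
loop centre [ 0.5747 -0.0376  0.    ]
```

View pics/scene11.png

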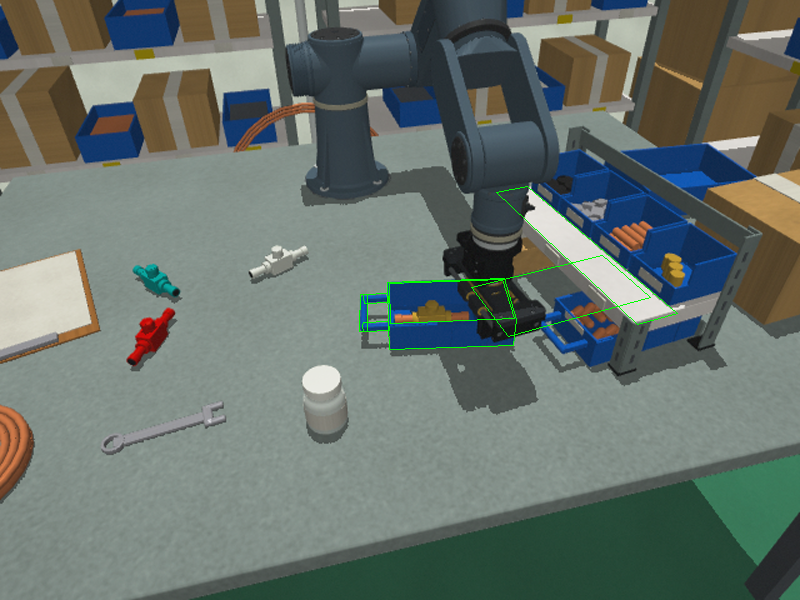

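View pics/wrist11.png

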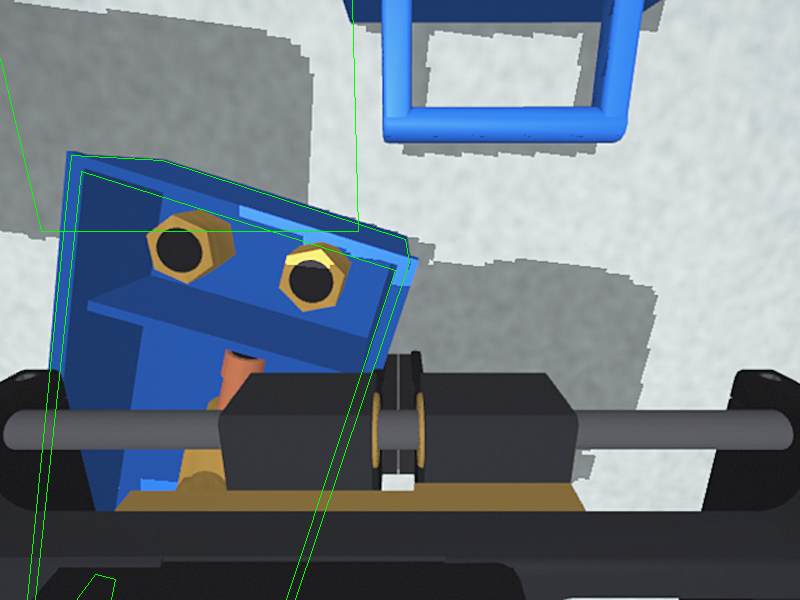

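The tray is at about (0.598, 0.081), yaw ~79°. The wrist view agrees, with both couplings in the rear space. It needs mostly rotation now, so I'll push at the rear corner.

Call:
send_rows:
  plan:
    - [[0.6, 0, 0, 0, 1], [0, 0.6, 0, 0, 1], [0, 0.65, 0, 0, 1], [0, 0, 0, 0, 1], [-0.2, 0, 0, 0, 1], [-0.17, 0, 0, 0, 1], [-0.17, 0, 0, 0, 1], [-0.17, 0, 0, 0, 1], [-0.17, 0, 0, 0, 1], [-0.17, 0, 0, 0, 1], [-0.17, 0, 0, 0, 1], [-0.15, 0, 0, 0, 1], [0, 0, 0, 0, 1]]

```text
time_s: 25.75
position: [0.6508, 0.1569, 0.0297]
tcp_rot: [[-0.117, 0.993, -0.001], [0.993, 0.117, -0.0], [-0.0, -0.001, -1.0]]
force: [1.9, 0.6, 1.7]
opening: 0.005
```

```bash
python3 ft.py 12 .593 .08 86 scene
```

```text
[0.6508 0.1569 0.0297] 25.75 0.00487979971763942 96.72195074288923
fit [0.581  0.0723 1.5417] 88.33 0.082
in riser x,y -0.2902 0.0084
loop centre [ 0.5775 -0.0482  0.    ]
```

View pics/scene12.png

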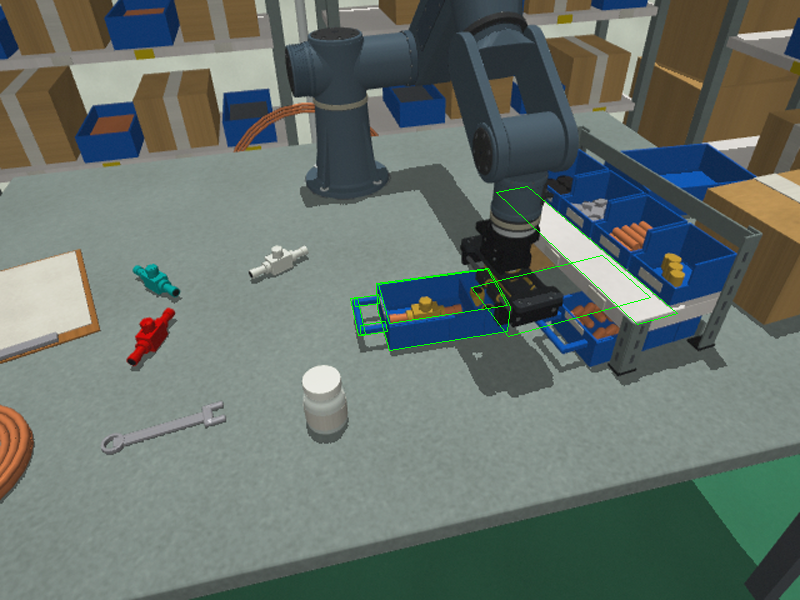

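View pics/wrist12.png

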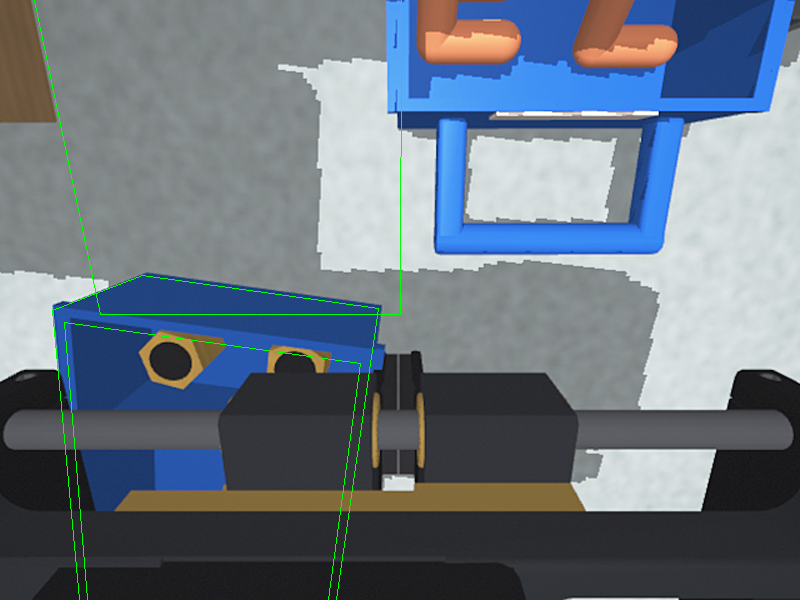

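Call:
send_rows:
  plan:
    - [[0.3, 0, 0.5, 0, 1], [0, 0, 1, 0, 1], [0, 0, 1, 0, 1], [0, 0, 0.8, 0, 1], [-0.85, -0.8, 0, 0, 1], [-0.95, -0.95, 0, 0, 1], [-0.95, -0.95, 0, 0, 1], [-0.95, -0.95, 0, 0, 1], [-0.95, -0.95, 0, 0, 1], [-0.95, -0.83, 0, 0, 1], [0, 0, -0.7, 0, 1], [0, 0, -1, 0, 1], [0, 0, -0.9, 0, 1], [0, 0, -0.5, 0, 1], [0, 0, -0.2, 0, 1], [0, 0, 0, 0, 1]]

```text
time_s: 27.5
position: [0.4911, -0.0058, 0.0285]
tcp_rot: [[-0.117, 0.993, -0.004], [0.993, 0.117, 0.001], [0.001, -0.004, -1.0]]
force: [0.2, 0.6, -0.2]
opening: 0.004
```

Call:
send_rows:
  plan:
    - [[0.2, 0, 0, 0, 1], [0.25, 0, 0, 0, 1], [0.2, 0, 0, 0, 1], [0.15, 0, 0, 0, 1], [0.13, 0, 0, 0, 1], [0.13, 0, 0, 0, 1], [0.13, 0, 0, 0, 1], [0.13, 0, 0, 0, 1], [0, 0, 0, 0, 1]]

```text
time_s: 28.4
position: [0.5336, -0.0062, 0.0295]
tcp_rot: [[-0.116, 0.993, 0.002], [0.993, 0.116, -0.0], [-0.001, 0.002, -1.0]]
force: [-0.7, -1.7, 0.1]
opening: 0.007
```

```bash
python3 ft.py 13 .588 .072 95 scene
```

```text
[ 0.5336 -0.0062  0.0295] 28.4 0.007250670782709205 96.6891515326992
fit [0.5909 0.0785 1.6617] 95.21 0.046
in riser x,y -0.2852 -0.0022
loop centre [ 0.6019 -0.0415  0.    ]
```

View pics/scene13.png

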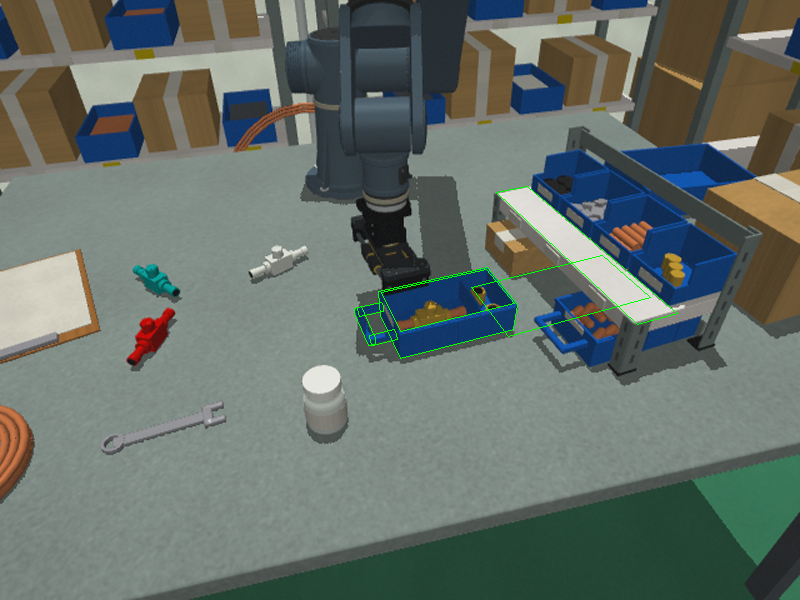

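View pics/wrist13.png

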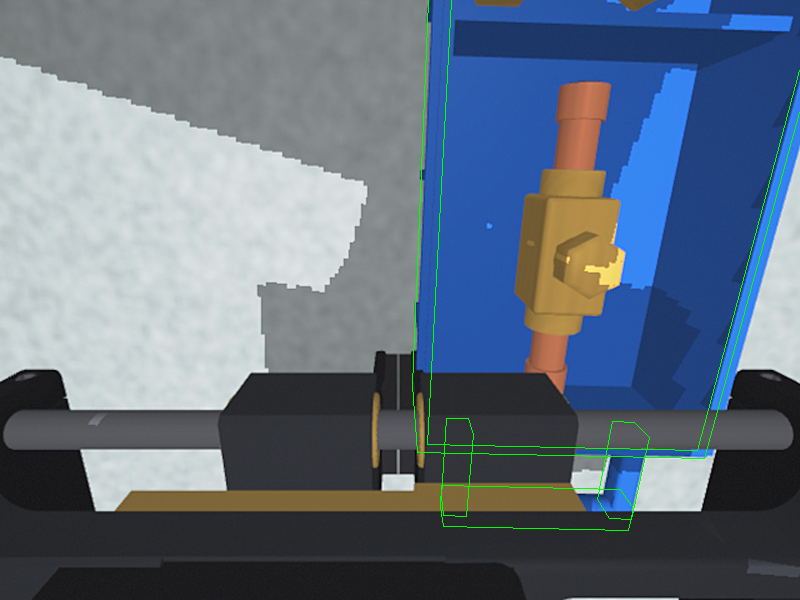

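The tray is now at (0.591, 0.079), yaw 95.2°, 2 mm off the gap axis. Next I'll go behind the handle bar and push it in with two spread fingers.

Call:
send_rows:
  plan:
    - [[-0.5, 0, 0.3, 0, 1], [0, 0, 1, 0, 0.5], [0, 0, 1, 0, 0], [0, 0, 0.9, 0, -0.4], [0.7, -0.8, 0, 0, -0.4], [0.75, -0.85, 0, 0, -0.4], [0.75, -0.85, 0, 0, -0.4], [0.75, -0.85, 0, 0, -0.4], [0, 0, -0.8, 0, -0.4], [0, 0, -1, 0, -0.4], [0, 0, -0.8, 0, -0.4], [0, 0, -0.35, 0, -0.4], [0, 0, 0, 0, -0.4]]

```text
time_s: 29.85
position: [0.6052, -0.106, 0.0355]
tcp_rot: [[-0.117, 0.993, -0.002], [0.993, 0.117, 0.001], [0.001, -0.002, -1.0]]
force: [0.2, 0.3, 0.0]
opening: 0.699
```

```bash
python3 ft.py 14 .5909 .0785 95.2 scene,top
```

```text
[ 0.6052 -0.106   0.0355] 29.85 0.6988648598556344 96.70206671786383
fit [0.5931 0.0788 1.6483] 94.44 0.105
in riser x,y -0.2852 -0.0044
loop centre [ 0.6024 -0.0414  0.    ]
```

View pics/wrist14.png

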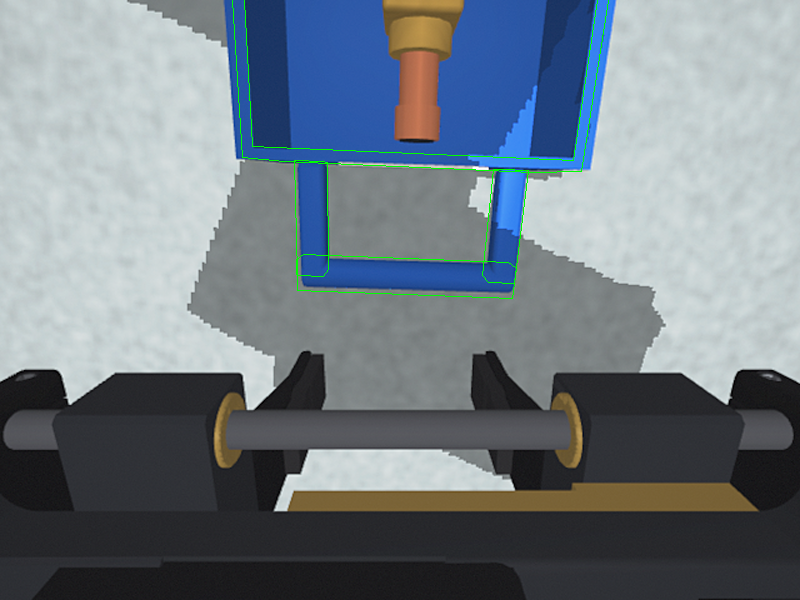

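View pics/top14.png

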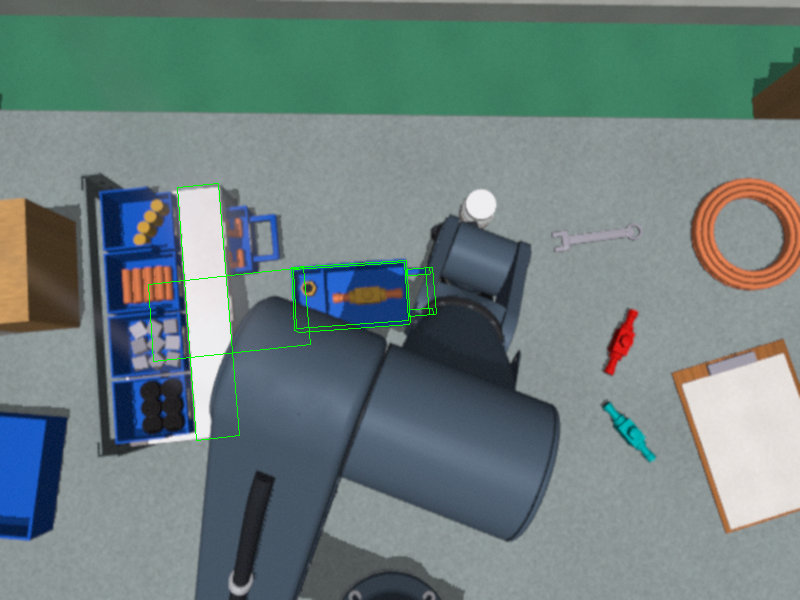

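Call:
send_rows:
  plan:
    - [[0.13, 0.15, 0, 0, -0.4], [-0.03, 0.25, 0, 0, -0.4], [-0.025, 0.2, 0, 0, -0.4], [-0.025, 0.2, 0, 0, -0.4], [-0.025, 0.2, 0, 0, -0.4], [-0.03, 0.25, 0, 0, -0.4], [-0.03, 0.25, 0, 0, -0.4], [-0.03, 0.25, 0, 0, -0.4], [-0.03, 0.25, 0, 0, -0.4], [-0.03, 0.25, 0, 0, -0.4], [-0.03, 0.25, 0, 0, -0.4], [-0.03, 0.25, 0, 0, -0.4], [-0.03, 0.25, 0, 0, -0.4], [-0.03, 0.25, 0, 0, -0.4], [-0.025, 0.2, 0, 0, -0.4], [-0.02, 0.13, 0, 0, -0.4], [-0.01, 0.07, 0, 0, -0.4], [0, 0, 0, 0, -0.4]]

```text
time_s: 31.8
position: [0.5965, 0.0036, 0.037]
tcp_rot: [[-0.117, 0.993, -0.0], [0.993, 0.117, 0.001], [0.001, -0.0, -1.0]]
force: [0.8, -0.8, -0.6]
opening: 0.703
```

```bash
python3 ft.py 15 .583 .175 96.5 scene,wrist
```

```text
[0.5965 0.0036 0.037 ] 31.8 0.7034380742051373 96.70581493165867
fit [0.5802 0.1437 1.7192] 98.5 0.197
in riser x,y -0.2192 0.0008
loop centre [0.5981 0.0245 0.    ]
```

View pics/wrist15.png

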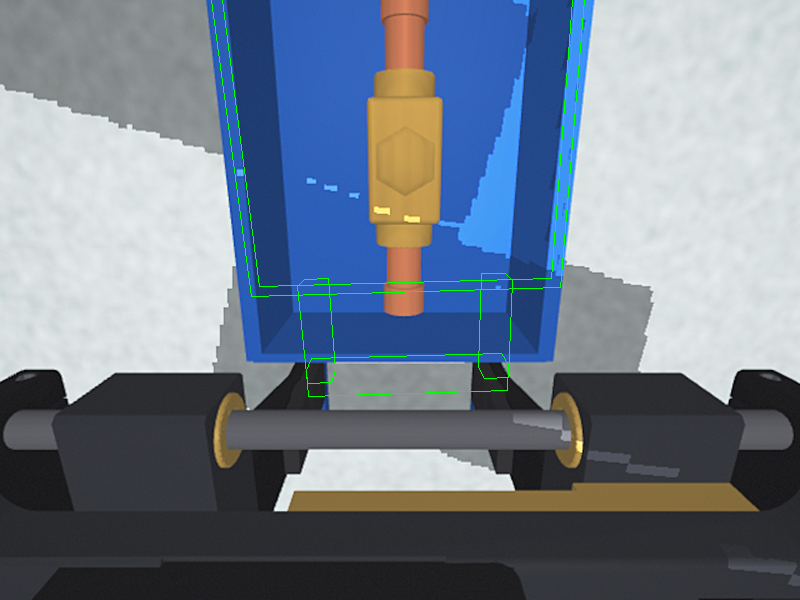

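View pics/scene15.png

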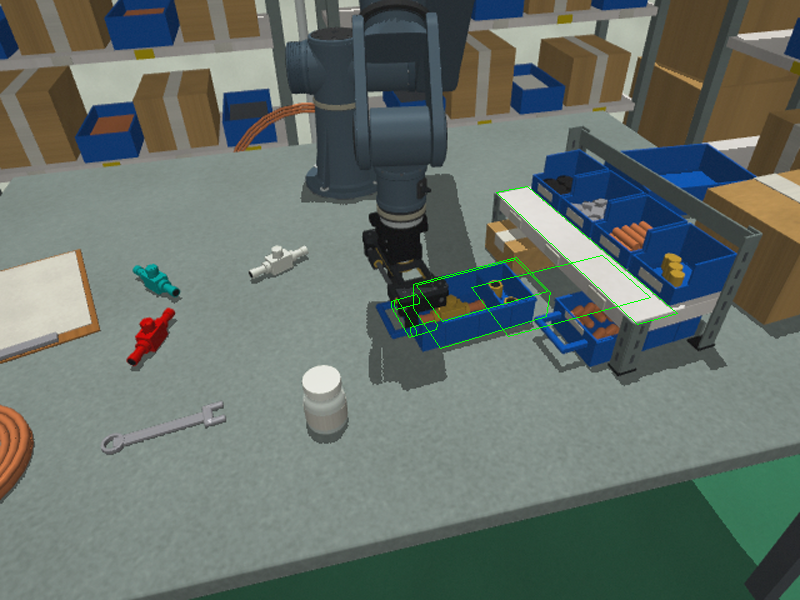

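The fingers ended up inside the loop against the front wall instead of being held by the bar. The wall sits 11.5 mm ahead of the TCP at picture v=362, square and centred. The handle does not carry the push, but the wall does. I'll raise the fingers to push on the wall's upper part, which also puts the gripper body above the shelf top, and push it in from there.

Call:
send_rows:
  plan:
    - [[0.01, -0.1, 0, 0, -0.4], [0, -0.1, 0.3, 0, -0.3], [0, 0, 0.7, 0, -0.15], [0, 0, 0.4, 0, -0.15], [0, 0, 0, 0, -0.15], [0, 0, -0.4, 0, -0.15], [0, 0, -0.37, 0, -0.15], [0, 0, 0, 0, -0.15]]

```text
time_s: 32.75
position: [0.5945, -0.0025, 0.0528]
tcp_rot: [[-0.117, 0.993, -0.006], [0.993, 0.117, 0.001], [0.002, -0.006, -1.0]]
force: [-0.3, 0.0, 0.5]
opening: 0.575
```

```bash
python3 ft.py 16 .584 .117 96.7 scene
```

```text
[ 0.5945 -0.0025  0.0528] 32.75 0.5751342313903034 96.70360563684058
fit [0.5831 0.1158 1.6947] 97.1 0.079
in riser x,y -0.2472 0.0012
loop centre [ 0.598  -0.0037  0.    ]
```

View pics/wrist16.png

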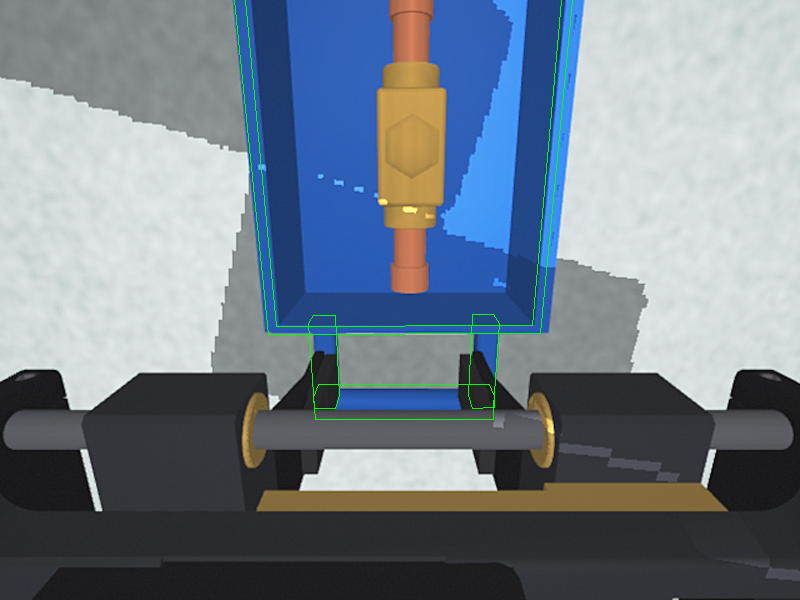

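View pics/scene16.png

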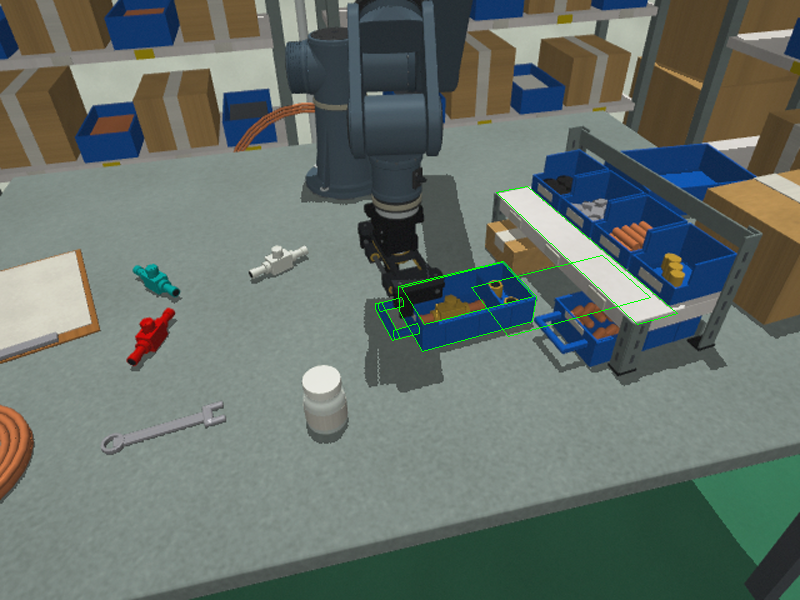

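Call:
send_rows:
  plan:
    - [[0.08, 0.12, 0.07, 0, -0.15], [-0.02, 0.15, 0, 0, -0.15], [-0.025, 0.2, 0, 0, -0.15], [-0.03, 0.25, 0, 0, -0.15], [-0.03, 0.25, 0, 0, -0.15], [-0.03, 0.25, 0, 0, -0.15], [-0.03, 0.25, 0, 0, -0.15], [-0.03, 0.25, 0, 0, -0.15], [-0.03, 0.25, 0, 0, -0.15], [-0.03, 0.25, 0, 0, -0.15], [-0.03, 0.25, 0, 0, -0.15], [-0.03, 0.25, 0, 0, -0.15], [-0.03, 0.25, 0, 0, -0.15], [-0.03, 0.25, 0, 0, -0.15], [-0.025, 0.2, 0, 0, -0.15], [-0.015, 0.12, 0, 0, -0.15], [0, 0, 0, 0, -0.15]]

```text
time_s: 34.6
position: [0.5868, 0.1038, 0.0579]
tcp_rot: [[-0.117, 0.993, -0.0], [0.993, 0.117, 0.0], [0.0, -0.0, -1.0]]
force: [0.0, -1.0, 0.2]
opening: 0.571
```

```bash
python3 ft.py 17 .570 .225 96.7 scene
```

```text
[0.5868 0.1038 0.0579] 34.6 0.5706659133515241 96.74725003885067
fit [0.5836 0.1154 1.6832] 96.44 0.053
in riser x,y -0.2477 0.0008
loop centre [ 0.5971 -0.0043  0.    ]
```

View pics/wrist17.png

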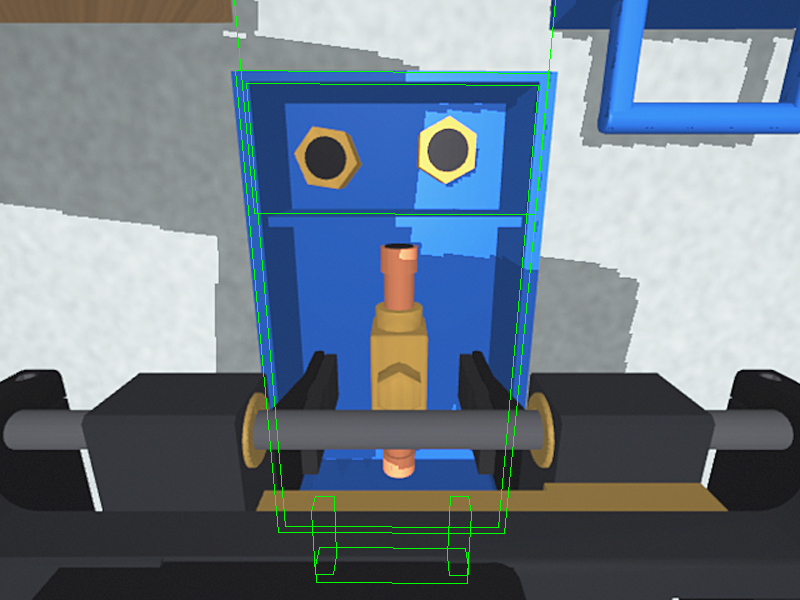

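View pics/scene17.png

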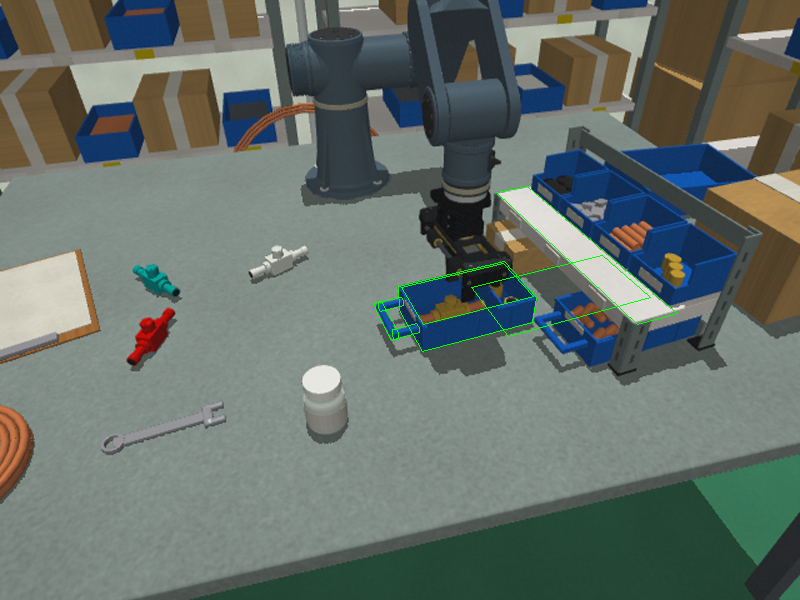

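The fingers passed over the wall without touching it, and the tray has not moved. So the real fingertips are near the TCP height, not 17 mm below it, which also explains the earlier slips over the handle. I'll go back behind the handle bar and push much lower.

Call:
send_rows:
  plan:
    - [[0, 0, 0.6, 0, -0.4], [0, 0, 0.8, 0, -0.4], [0.07, -0.7, 0, 0, -0.4], [0.1, -0.97, 0, 0, -0.4], [0.1, -0.97, 0, 0, -0.4], [0.1, -0.97, 0, 0, -0.4], [0.1, -0.97, 0, 0, -0.4], [0.1, -0.97, 0, 0, -0.4], [0, 0, -0.6, 0, -0.4], [0, 0, -1, 0, -0.4], [0, 0, -0.8, 0, -0.4], [0, 0, -0.4, 0, -0.4], [0, 0, -0.2, 0, -0.4], [0, 0, 0, 0, -0.4]]

```text
time_s: 36.15
position: [0.6039, -0.0634, 0.0096]
tcp_rot: [[-0.117, 0.993, -0.001], [0.993, 0.117, 0.0], [0.0, -0.001, -1.0]]
force: [-0.4, -0.1, 0.9]
opening: 0.698
```

```bash
python3 ft.py 18 .5836 .1154 96.5 scene
```

```text
[ 0.6039 -0.0634  0.0096] 36.15 0.6979256047057034 96.69444061375941
fit [0.5824 0.1159 1.6902] 96.84 0.08
in riser x,y -0.247 0.0019
loop centre [ 0.5967 -0.0037  0.    ]
```

View pics/wrist18.png

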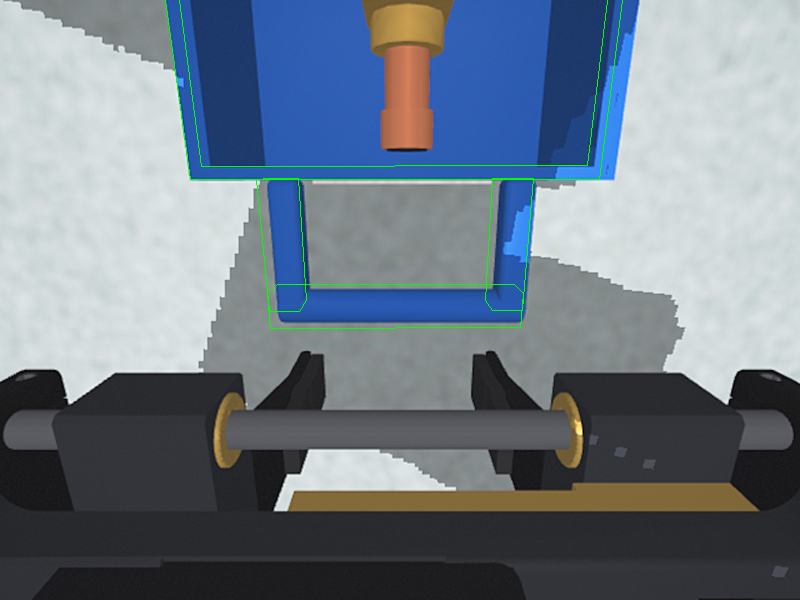

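```bash
python3 - <<'E'
import cv2
a=cv2.imread("pics/scene18.png")[180:420,280:600]; cv2.imwrite("pics/s18c.png",cv2.resize(a,None,fx=2.4,fy=2.4,interpolation=cv2.INTER_CUBIC))
E
```

```text
(no output)
```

View pics/s18c.png

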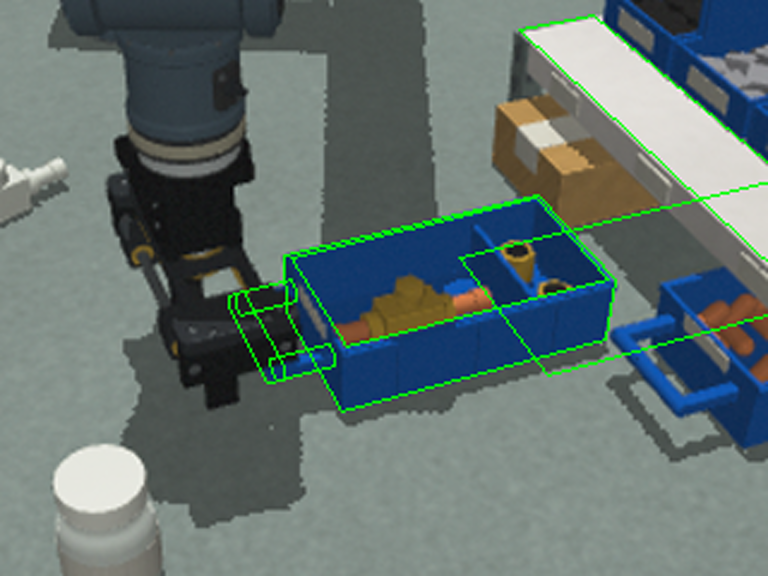

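The TCP is at 9.6 mm with no bench contact, which confirms where the fingertips are. The bar is square and centred ahead (picture v=305). I'll raise 8 mm and push.

Call:
send_rows:
  plan:
    - [[0, 0.1, 0.27, 0, -0.4], [-0.02, 0.2, 0, 0, -0.4], [-0.02, 0.16, 0, 0, -0.4], [-0.02, 0.16, 0, 0, -0.4], [-0.02, 0.2, 0, 0, -0.4], [-0.03, 0.25, 0, 0, -0.4], [-0.03, 0.25, 0, 0, -0.4], [-0.03, 0.25, 0, 0, -0.4], [-0.03, 0.25, 0, 0, -0.4], [-0.03, 0.25, 0, 0, -0.4], [-0.03, 0.25, 0, 0, -0.4], [-0.02, 0.2, 0, 0, -0.4], [-0.01, 0.1, 0, 0, -0.4], [0, 0, 0, 0, -0.4]]

```text
time_s: 37.7
position: [0.5959, 0.0154, 0.0183]
tcp_rot: [[-0.117, 0.993, 0.001], [0.993, 0.117, -0.0], [-0.0, 0.001, -1.0]]
force: [0.5, -2.3, 1.7]
opening: 0.701
```

```bash
python3 ft.py 19 .575 .17 96.7 scene
```

```text
[0.5959 0.0154 0.0183] 37.7 0.7007622064837067 96.72633000666326
fit [0.5771 0.1786 1.6697] 95.67 0.183
in riser x,y -0.1841 -0.0001
loop centre [0.589  0.0587 0.    ]
```

View pics/wrist19.png

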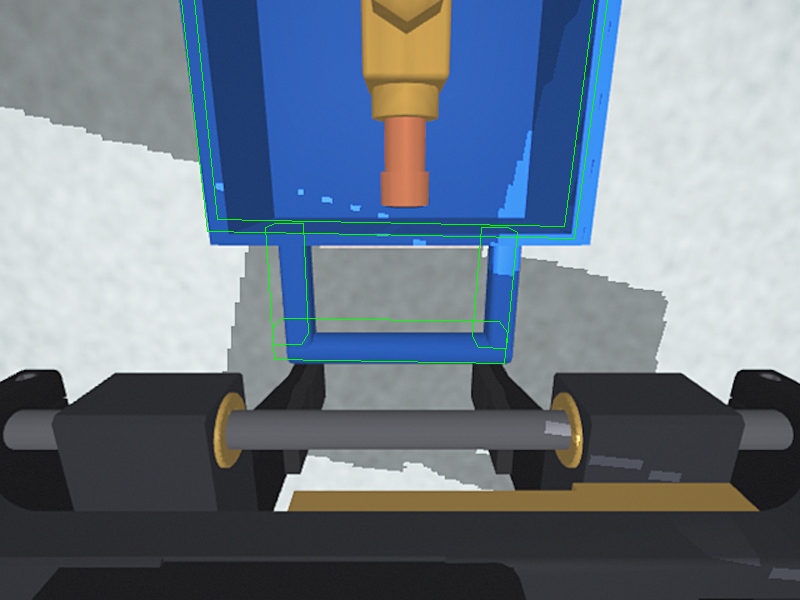

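View pics/scene19.png

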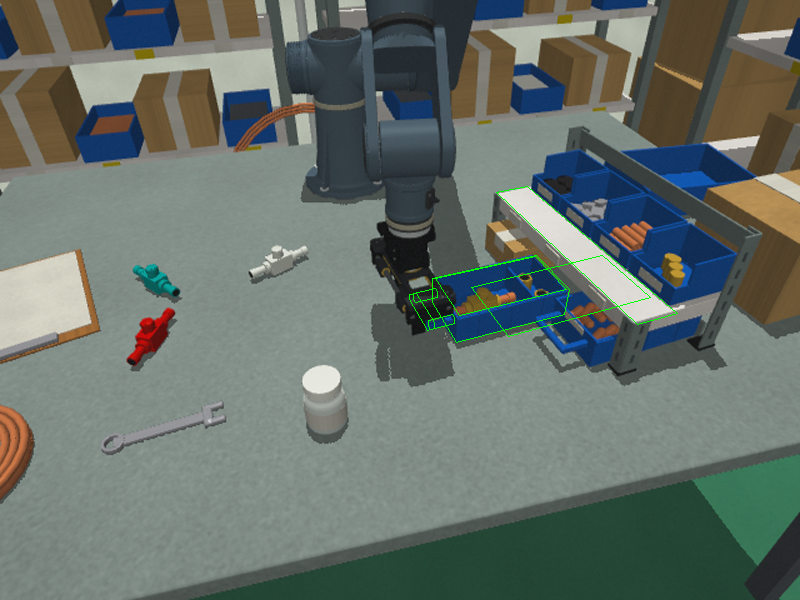

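The push works: the tray is square and centred, about 176 mm from home. Continuing.

Call:
send_rows:
  plan:
    - [[-0.02, 0.15, 0, 0, -0.4], [-0.03, 0.25, 0, 0, -0.4], [-0.03, 0.25, 0, 0, -0.4], [-0.03, 0.25, 0, 0, -0.4], [-0.03, 0.25, 0, 0, -0.4], [-0.03, 0.25, 0, 0, -0.4], [-0.03, 0.25, 0, 0, -0.4], [-0.03, 0.25, 0, 0, -0.4], [-0.03, 0.25, 0, 0, -0.4], [-0.02, 0.15, 0, 0, -0.4], [-0.01, 0.1, 0, 0, -0.4], [0, 0, 0, 0, -0.4]]

```text
time_s: 39.05
position: [0.5865, 0.0873, 0.0181]
tcp_rot: [[-0.117, 0.993, -0.0], [0.993, 0.117, -0.0], [-0.0, -0.0, -1.0]]
force: [0.1, -3.8, 2.4]
opening: 0.699
```

```bash
python3 ft.py 20 .565 .24 96.7 scene
```

```text
[0.5865 0.0873 0.0181] 39.05 0.699292336890216 96.71885670628546
fit [0.5675 0.2454 1.6942] 97.07 0.23
in riser x,y -0.1167 0.0016
loop centre [0.5823 0.1259 0.    ]
```

View pics/wrist20.png

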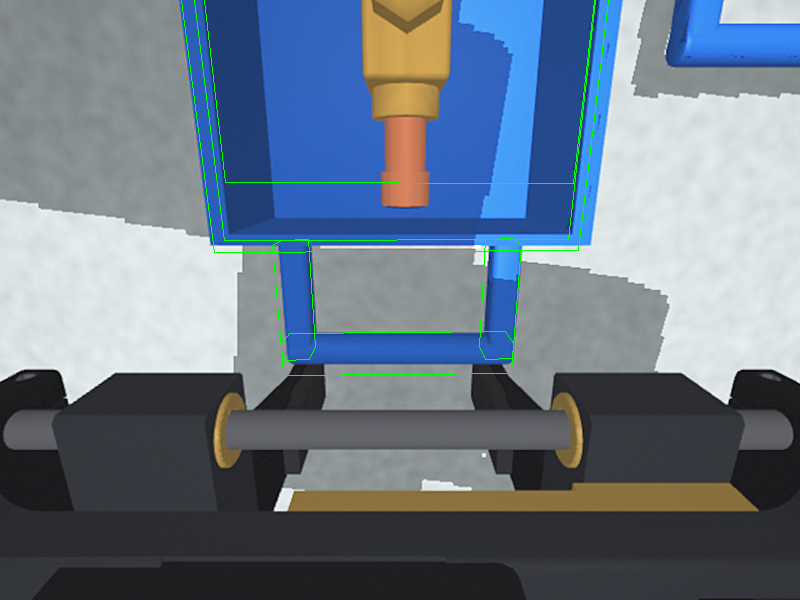

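View pics/scene20.png

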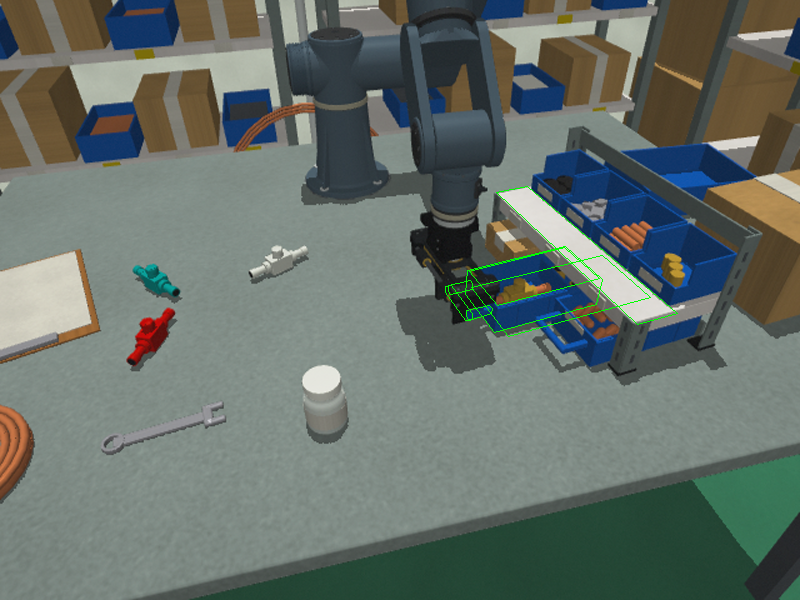

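Call:
send_rows:
  plan:
    - [[-0.02, 0.15, 0, 0, -0.4], [-0.03, 0.25, 0, 0, -0.4], [-0.03, 0.25, 0, 0, -0.4], [-0.03, 0.25, 0, 0, -0.4], [-0.03, 0.25, 0, 0, -0.4], [-0.03, 0.25, 0, 0, -0.4], [-0.03, 0.25, 0, 0, -0.4], [-0.03, 0.25, 0, 0, -0.4], [-0.03, 0.25, 0, 0, -0.4], [-0.03, 0.25, 0, 0, -0.4], [-0.02, 0.2, 0, 0, -0.4], [-0.01, 0.1, 0, 0, -0.4], [0, 0, 0, 0, -0.4]]

```text
time_s: 40.5
position: [0.5765, 0.1683, 0.018]
tcp_rot: [[-0.117, 0.993, -0.001], [0.993, 0.117, -0.0], [-0.0, -0.001, -1.0]]
force: [-0.2, -3.2, 2.9]
opening: 0.704
```

```bash
python3 ft.py 21 .558 .325 96.7 scene
```

```text
[0.5765 0.1683 0.018 ] 40.5 0.7036602902473691 96.71724999501421
fit [0.4609 0.5384 1.5267] 87.47 0.313
in riser x,y 0.1867 0.0733
loop centre [0.4556 0.418  0.    ]
```

View pics/wrist21.png

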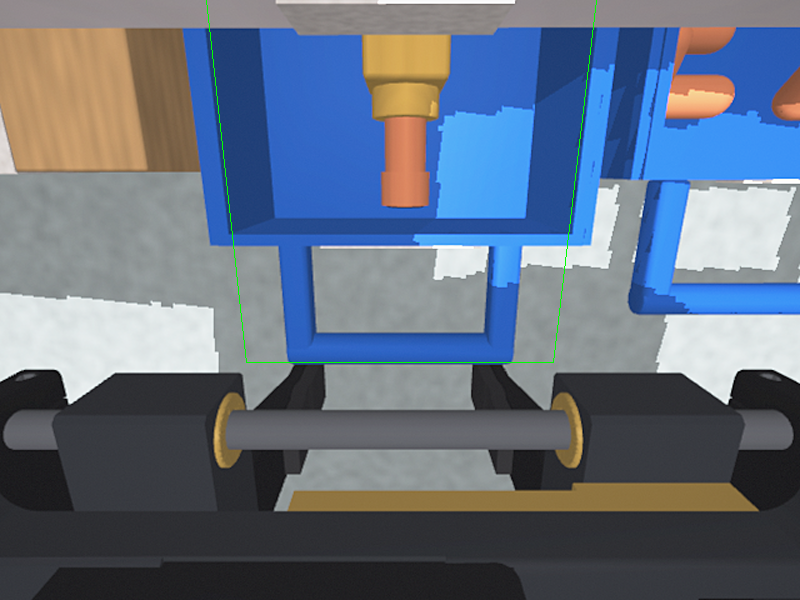

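View pics/scene21.png

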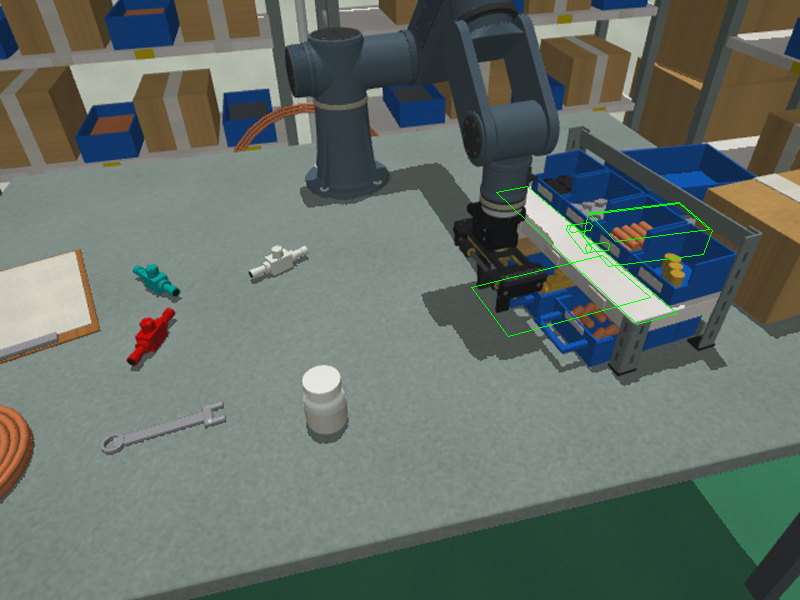

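Our bar (v=362) is about 20 mm short of the neighbour's (v=312), which agrees with the computed 22 mm remaining. I'll push slowly to the stop.

Call:
send_rows:
  plan:
    - [[-0.01, 0.12, 0, 0, -0.4], [-0.02, 0.15, 0, 0, -0.4], [-0.02, 0.12, 0, 0, -0.4], [-0.01, 0.08, 0, 0, -0.4], [-0.01, 0.07, 0, 0, -0.4], [-0.01, 0.07, 0, 0, -0.4], [0, 0, 0, 0, -0.4]]

```text
time_s: 41.35
position: [0.5744, 0.1863, 0.0179]
tcp_rot: [[-0.117, 0.993, -0.001], [0.993, 0.117, -0.0], [-0.0, -0.001, -1.0]]
force: [-0.3, -3.3, 2.8]
opening: 0.701
```

Call:
send_rows:
  plan:
    - [[-0.01, 0.06, 0, 0, -0.4], [-0.01, 0.06, 0, 0, -0.4], [0, 0, 0, 0, -0.4]]

```text
time_s: 41.65
position: [0.5741, 0.1887, 0.0179]
tcp_rot: [[-0.117, 0.993, -0.0], [0.993, 0.117, -0.002], [-0.002, -0.001, -1.0]]
force: [1.4, -8.2, 2.6]
opening: 0.696
```

Call:
send_rows:
  plan:
    - [[-0.01, 0.06, 0, 0, -0.4], [0, 0.04, 0, 0, -0.4], [0, 0, 0, 0, -0.4]]

```text
time_s: 41.95
position: [0.5745, 0.1891, 0.018]
tcp_rot: [[-0.119, 0.993, 0.0], [0.993, 0.119, -0.006], [-0.006, -0.001, -1.0]]
force: [2.1, -15.9, 2.8]
opening: 0.699
```

```bash
python3 ft.py 22 .5565 .3486 96.7 scene | head -1; python3 - <<'E'
import cv2
a=cv2.imread("pics/scene22.png")[150:420,430:720]; cv2.imwrite("pics/s22c.png",cv2.resize(a,None,fx=2.2,fy=2.2,interpolation=cv2.INTER_CUBIC))
E
```

```text
[0.5745 0.1891 0.018 ] 41.95 0.699186082617815 96.82906125204862
```

View pics/wrist22.png

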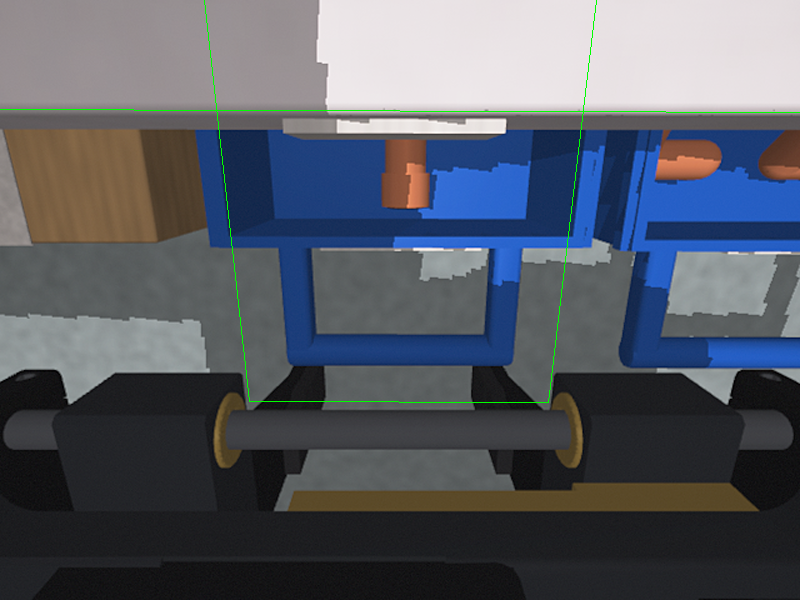

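The tray is hard against the stop: 16 N with no further motion, bar and wall level with the neighbouring tray. I'll back off, lift and check.

Call:
send_rows:
  plan:
    - [[0.01, -0.1, 0, 0, -0.4], [0.03, -0.4, 0, 0, -0.4], [0.08, -0.8, 0, 0, -0.4], [0.1, -0.8, 0.2, 0, -0.4], [0, -0.3, 0.8, 0, -0.4], [0, -0.5, 1, 0, -0.4], [0, -0.5, 1, 0, -0.4], [0, -0.5, 1, 0, -0.4], [0, 0, 0.5, 0, -0.4], [0, 0, 0, 0, -0.4], [0, 0, 0, 0, -0.4]]

```text
time_s: 43.2
position: [0.5795, 0.0767, 0.1524]
tcp_rot: [[-0.117, 0.993, -0.001], [0.993, 0.117, 0.001], [0.001, -0.001, -1.0]]
force: [-0.5, -0.6, -0.3]
opening: 0.697
```

```bash
python3 - <<'E'
from rig import *
from fit import *
d,s=wristcam(bot,imaging); print(s["position"].round(4),s["time_s"],s["force"].round(1))
R=[.5555,.3615,np.deg2rad(96.7)]; e=place([[-.0125,0,0]],R)[0]; p=[e[0],e[1],R[2]]
overlay(d,[(TRAY,p)],"pics/w23.png")
c=imaging.capture("scene"); overlay(c,[(TRAY,p)],"pics/s23.png")
t=imaging.capture("top"); overlay(t,[(TRAY,p)],"pics/t23.png")
for k in("scene","top"):
  for n in("jar","wrench","next_tray","carton","tray","tray_handle"): print(k,n,[(np.round(r["at"],3).tolist(),round(r["conf"],2)) for r in mark_of(k,n)[:3]])
E
```

```text
[0.5795 0.0767 0.1524] 43.2 [-0.5 -0.6 -0.3]
scene jar [([0.749, -0.15, 0.001], 0.8)]
scene wrench [([0.714, -0.379, 0.003], 0.66), ([0.682, 0.366, 0.0], 0.19)]
scene next_tray [([0.683, 0.364, -0.001], 0.88)]
scene carton [([0.427, 0.334, -0.002], 0.72), ([0.552, 0.362, -0.002], 0.57)]
scene tray [([0.558, 0.348, -0.0], 0.89)]
scene tray_handle [([0.569, 0.206, 0.038], 0.82)]
top jar [([0.755, -0.147, -0.001], 0.93)]
top wrench [([0.711, -0.38, 0.0], 0.81)]
top next_tray []
top carton []
top tray []
top tray_handle []
```

View pics/w23.png

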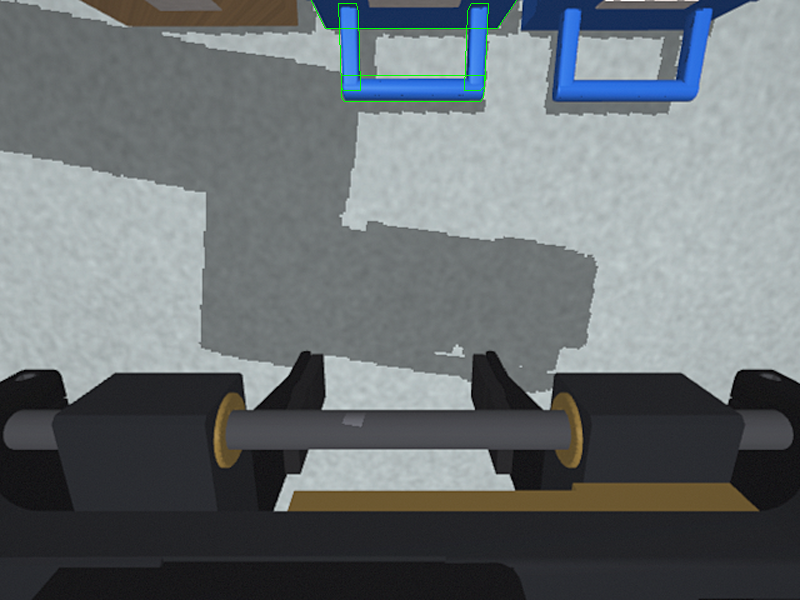

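View pics/s23.png

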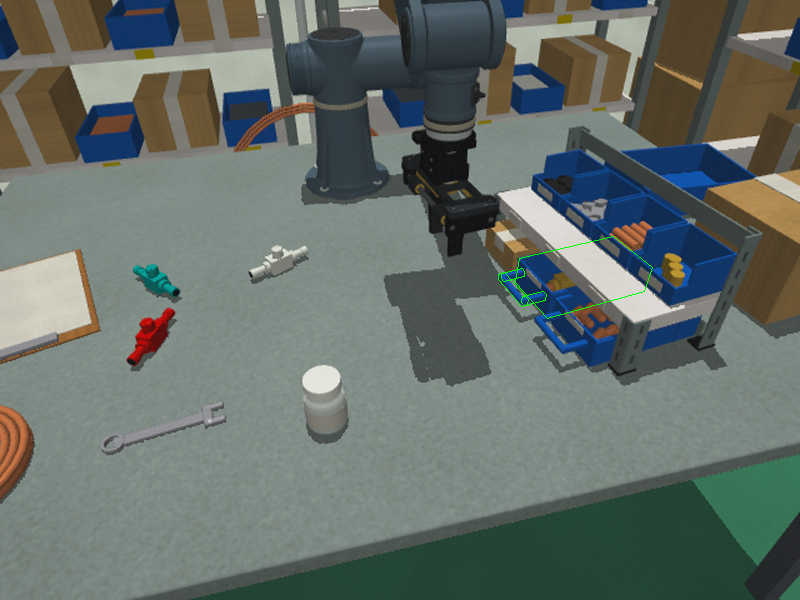

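View pics/t23.png

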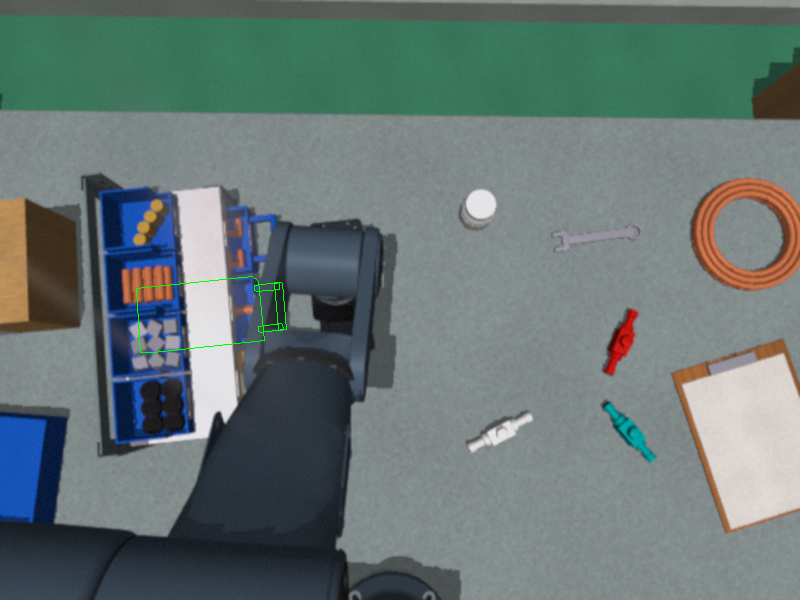

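The tray lies on the predicted home outline. The jar, wrench, carton and next tray are where they were, and the robot touches nothing. Handing in.

```bash
python3 -c "
from rig import bot
print(bot.hand_in(), bot.read_state()['time_s'])"
```

```text
the job is handed in; nothing more can be done
the job is handed in; nothing more can be done
```

The brass valve is in the tray's front space, and the tray is home under the shelf, square and handle outwards. I handed in at about 44 s of the 67 s allowed.

**What I did:** I set the valve down on its flat base, lengthwise. I turned the tray with light side pushes, then pushed it by the handle bar along the gap until it met the rear stop (about 16 N, no further motion).

**What failed on the way:**
- My first attempts to turn the tray by gripping, then hooking, its handle slipped off, so I changed to pushing.
- One early push went past the handle bar and another over the front wall.
- The cause was that the fingertips sit near TCP height, not 17 mm below it as given. The tray stayed on the bench and kept its contents throughout.

**Last checks:**
- **Tray position:** the networks place it at (0.558, 0.348) against a target of (0.5565, 0.349). Its handle is level with the neighbouring tray's and overlays the predicted home outline.
- **Other items:** the jar, wrench, carton and next tray are where they were, within the networks' accuracy. I saw no contact with the shelf, by force or in the pictures.
- **Valve:** it was seen lying flat in its space just before the tray reached the stop, and its front tail was visible there at the stop.
- **Couplings:** both were last clearly seen in the rear space just before the final push, and are now hidden under the shelf. I could not confirm them afterwards.

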